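# Refit the hand press's lever with its pivot pin

## Task

The lever of the little hand press is off for cleaning: set its eye down gently into the fork on top of the press, with the lever lying forward over the ram. Then take the longer, thicker of the two pins from the wooden die block and push it by feel through the bronze bush, the fork and the eye, from the bush's side, until its collar has pressed the worked-out bush fully home against the cheek, without ramming it, and let go. Leave the shorter pin and the other things on the table where they are.

Things in the scene. Friction and masses are not known exactly. Their poses are not given: they have to be found in the camera images.
- pivot (a point): Centre of the fork on top of the grey hand press, 175 mm up, on the axis of its two cheeks' bores. z up; y along the bores; -x forward, over the press's arm to the ram. Cheeks: upright ears of 20 mm radius, 12 mm thick, 28 mm apart, outer faces at y = +26 and -26 mm, bore 13 mm clear. The bronze bush is in the -y cheek, so the pin goes in from -y towards +y.
- press: The press, bolted down (base 210 x 110 x 16 mm). Origin on the table, 175 mm below pivot, same axes. Between the cheeks two ramps form a seat that centres the eye front to back (from 5 mm off) and carries it 2.5 mm below the bores' axis until the pin lifts it. The ram's cap (27 mm wide) stands 112 mm forward of pivot, its top 12 mm lower; a 10 N spring holds it up and the lever lies level on it.
- lever_eye (a point): Centre of the eye of the loose steel lever: a round boss 32 mm across, 24 mm wide along y, with a 14 mm bore along y. The arm runs along -x from it. At the start the lever lies on the table on eye and cross grip, bore level, eye 16 mm up and pointing away from the robot. Fitted, its axes lie as those of pivot.
- lever_grip (a point): Centre of the lever's bar near its balance point, 64 mm along -x from lever_eye: where to take it, fingers on the two flat sides, 12 mm apart
- lever: The lever, about 0.42 kg; same point and axes as lever_eye. Arm: a flat bar 12 mm wide (y), 18 mm tall (z), ending 168 mm from the eye in a black cross grip 90 mm long, 19 mm thick.
- pivot_pin_mid (a point): Point on the longer pin's axis, 29 mm ahead of its collar's front face; x runs to the tip. Shank 12 mm thick, 70 mm long; its last 16 mm is a tapered nose narrowing to 5 mm, tip 41 mm ahead of this point. Collar 22 mm wide, 4 mm thick. With the bush home and the collar against it, this point meets pivot, the tip 15 mm out beyond the other cheek.
- pivot_pin_grip (a point): Centre of the longer pin's round black handle, 16 mm thick and 30 mm long, on the axis 48 mm behind pivot_pin_mid: where to take it, from above
- pivot_pin: The longer pin, steel, about 0.11 kg; same point and axes as pivot_pin_mid. It starts level in one of the two grooves of the wooden die block (70 x 150 x 38 mm, fixed), axis 34 mm above the table, collar and handle beyond the block's edge on the robot's side.
- link_pin_mid (a point): the shorter pin in the other groove of the block, shank 8 mm thick and 50 mm long, handle 12 mm thick; to be left alone
- cone_a: white thread cone, 64 mm wide, 140 mm tall; a bystander, origin under its middle
- cone_b: grey thread cone, 64 mm wide, 140 mm tall; a bystander, origin under its middle
- snap_tin: open aluminium tin, 68 mm wide, 45 mm tall; a bystander, origin under its middle
- button_jar: clear jar with a steel lid, 64 mm wide, 85 mm tall; a bystander, origin under its middle
- screwdriver: screwdriver, 200 mm long, lying; a bystander, origin under its middle
- shears: tailor's shears, about 250 mm long, lying; a bystander, origin under its middle
- chalk_box: small cardboard box, 75 x 45 x 28 mm; a bystander, origin under its middle
- bush (a joint): Flanged bronze bush in the -y cheek, bore 13 mm, flange 25 mm wide and 3 mm thick outside the cheek. Value: how far its flange stands off the cheek, m, 0.004 to 0.008 at the start; 0 is home, flange flush on the cheek, its outer face at y = -29 mm of pivot. It is a stiff push fit: it gives only to about 17 N and stays where it is left, so an arm's own give leaves it short.
There are look-alikes about, which are no part of the job. Leave any orange look-alike of the pivot_pin alone.

How it is judged:
By the outcome, as a careful person would: the job done as asked, in the order asked, and still so for the second after the job is handed in, with the robot touching nothing.
It also fails if it takes over 72 s, if anything falls off the work surface, if the arm or the gripper's body presses on something with over 40 N, if the wrist force passes 120 N, or if a joint passes its speed limit or range.

## Robot

A 6-joint arm with a two-finger parallel gripper is mounted at the origin on the work surface. World frame = base frame: x ahead of the robot, y to its left, z up, the work surface at z = 0. Lengths are in m, angles in degrees, forces in N, time in s.
With the tool pointing down it reaches from about 0.25 to 0.725 m from the base axis. Payload 9.7 kg.
Tool frame: the origin (TCP) lies at the centre of the arm's flange, where the gripper is bolted on; the fingertips stand 173 mm ahead of it and the grasp point (between the pads) lies bot.grip_depth ahead of it (bot.grip_depth is the distance from the TCP to the grasp point, in m); z points along the fingers, y is the direction in which the jaws open and shut (so a half turn about z gives the same grasp; the last joint's range is limited). The gripper opens to 85 mm and grips with 20 to 120 N. Pads are 22 mm wide; open, the fingers measure 114 mm over their backs; the gripper's body (76 mm by 85 mm) begins 54 mm behind the grasp point. The pads swing forward as they close: fully open they stand 13 mm farther back than shut.
Start: joints at [65.26, 4.979, 10.078, 95.1, 0, 90], TCP at [0.23, 0.5, 0.405] pointing down, gripper open.
Joint ranges: [-179.16, 179.16], [-48.56, 103.87], [-65.8, 70.77], [-126.05, 130.52], [-82.76, 87.17], [-180, 180]. Speed limits (degrees/s): [127.2, 127.2, 147.25, 180, 180, 180].

## Interface

Orientations are given as [roll, pitch, yaw] about the fixed x, y, z axes, in that order (R = Rz(yaw) Ry(pitch) Rx(roll)).
In Python, from workcell import status, viewer, bot gives the robot as it stands. The module is installed in compiled form; this text tells all that it offers.
- The arm moves only by the tool move_arm, never from a script. Its argument "commands" is a list of rows, each an object with "claw": the gripper's target within -1 to 1 (fully open at 1, half-way at 0, shut at -1); "travel": the shift along the tool's x, y, z in cm, a list of three; "turn": the turn about the tool's z in degrees. A call has 1 to 5 rows; each row shifts and turns the commanded pose from where the row before left it, along the tool's axes as they then stand; what a row does not reach is not made up. A row lasts 1/12 s, in which the tool goes at most 41.7 mm and 7.16 degrees, less where a joint would pass 70% of its speed; a pose out of reach is approached as far as the arm can. A call is refused whole if a number of a shift passes 4.17 or a number of a turn 7.16, either way. A call with a gripper value outside its range is refused whole. The fingers move at their own pace and stop on an object; "squeeze" is the grip in N (left out, the last holds). Time passes only in rows, so rows that do not move let the fingers close. It gives the time, the measured TCP pose, the force and the opening at its end, in the units of the state.
- status.get_obs(): the state, without advancing time (a new reading comes with each control period).
- viewer.camera(name): name is "scene" or "top"; returns the picture (420x560x3 uint8, blue, green, red); there is no depth.
- viewer.camera_params(name): a dict with "camera_matrix" (3x3 intrinsics, pixels), "xyz" and "rotation" of the camera in the world. Camera axes: x right, y up, looking along -z (the intrinsics and any distortion apply to the point x, -y, -z); pixel columns grow to the right and rows downward; lengths in m; the calibration is good to about 2 mm. A picture is of the moment at which its call begins. camera_params takes no time and is no camera call.
- bot.job_done(): hands the job in, once; it reports no verdict.
The state is a dict: "time": time; "q": joint angles; "qd": joint speeds; "joint_efforts": joint torques, N m; "ee_pos": TCP position; "tcp_rot": TCP orientation; "wrist_force": force on the tool from outside, world axes, zero at the start; "torque": the same for the moment, N m; "opening": finger opening in m.
Only numpy, scipy, OpenCV 4.12 (cv2) and the standard library are available. Lean on these libraries where they do the work, as an engineer would, in place of code of your own. Each camera call takes 0.05 s, during which the arm holds its last target.

## Working session

There is one attempt and no reset: what is moved stays moved. The work goes in short steps, Python scripts to look and compute and a tool call to move; the robot and the scene stay as the last step left them, time stands still between calls to the robot, and variables do not carry over. Pictures are saved under pics/ and viewed, and the job is handed in when it is done.

Besides the shell and the picture viewer there is one more tool, called after "Emit:" by a JSON object that holds its "op" and its "data", one argument or row to a line. move_arm: Moves the arm, as the interface text tells. Its arguments: {"type":"object","properties":{"commands":{"type":"array"},"squeeze":{"type":"number"}},"required":["commands"]}

```bash
ls; mkdir -p pics; python3 - <<'E'
from workcell import status, viewer, bot
import cv2
o=status.get_obs(); print(o, bot.grip_depth)
for n in("scene","top"):
    cv2.imwrite(f"pics/{n}0.png",viewer.camera(n)); print(n,viewer.camera_params(n))
E
```

```text
pics
{'time': 0.0, 'q': array([6.52582280e+01, 5.01203391e+00, 1.00326778e+01, 9.50994601e+01,
       1.36276149e-03, 9.00000841e+01]), 'qd': array([ 0.01383507, -0.0592889 ,  0.02519938,  0.07281482,  0.01258997,
       -0.02617986]), 'joint_efforts': array([ 4.59124367e-04, -5.20381987e+01,  4.64809656e+01,  1.63449801e-02,
        1.15041785e-04,  2.28978841e-06]), 'ee_pos': array([0.2301888 , 0.49951311, 0.40395804]), 'tcp_rot': array([-1.79921184e+02, -1.36264447e-03,  1.55258142e+02]), 'wrist_force': array([0.21402971, 0.21249209, 0.20751163]), 'torque': array([ 0.0376738 , -0.0094784 ,  0.04490091]), 'opening': 0.08540492468275403} 0.1547
scene {'camera_matrix': array([[533.43839818,   0.        , 278.93743549],
       [  0.        , 533.43839818, 212.0687994 ],
       [  0.        ,   0.        ,   1.        ]]), 'xyz': array([1.3134565 , 0.19470609, 1.33371344]), 'rotation': array([33.40942244,  0.60631905, 98.63527565])}
top {'camera_matrix': array([[500.79003   ,   0.        , 280.36624883],
       [  0.        , 500.79003   , 216.93491428],
       [  0.        ,   0.        ,   1.        ]]), 'xyz': array([0.35870503, 0.04470035, 1.92232603]), 'rotation': array([  4.05680082,   0.27554063, -91.60789182])}
```

View pics/scene0.png

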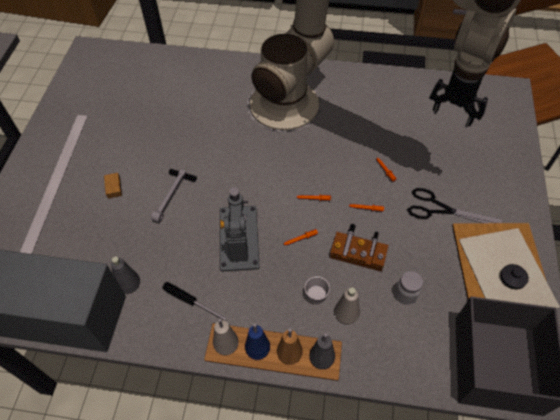

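View pics/top0.png

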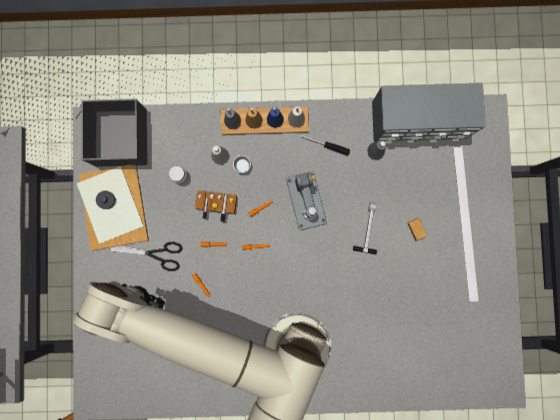

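```bash
cat > h.py <<'E'
import numpy as np, cv2
from workcell import status, viewer, bot
from scipy.spatial.transform import Rotation as R
def cam(n):
    p=viewer.camera_params(n); return p["camera_matrix"],np.array(p["xyz"]),R.from_euler("xyz",p["rotation"],degrees=True).as_matrix()
def ray(n,u,v):
    K,c,M=cam(n); d=np.array([(u-K[0,2])/K[0,0],-(v-K[1,2])/K[1,1],-1]); d=M@d; return c,d/np.linalg.norm(d)
def onz(n,u,v,z):
    c,d=ray(n,u,v); return c+d*(z-c[2])/d[2]
def proj(n,P):
    K,c,M=cam(n); q=M.T@(np.array(P)-c); return np.array([K[0,2]+K[0,0]*q[0]/-q[2],K[1,2]-K[1,1]*q[1]/-q[2]])
def tri(a,b):
    c1,d1=ray("scene",*a); c2,d2=ray("top",*b)
    A=np.stack([d1,-d2],1); t=np.linalg.lstsq(A,c2-c1,rcond=None)[0]
    p,q=c1+d1*t[0],c2+d2*t[1]; return (p+q)/2,np.linalg.norm(p-q)*1000
def crop(img,x0,y0,x1,y1,s,f):
    c=cv2.resize(img[y0:y1,x0:x1],None,fx=s,fy=s,interpolation=cv2.INTER_CUBIC)
    for x in range((x0//10+1)*10,x1,10): cv2.putText(c,str(x),(int((x+.5-x0)*s)-8,8),0,.3,(0,255,255),1); cv2.line(c,(int((x+.5-x0)*s),10),(int((x+.5-x0)*s),14),(0,255,255),1)
    for y in range((y0//10+1)*10,y1,10): cv2.putText(c,str(y),(0,int((y+.5-y0)*s)+3),0,.3,(0,255,255),1); cv2.line(c,(20,int((y+.5-y0)*s)),(24,int((y+.5-y0)*s)),(0,255,255),1)
    cv2.imwrite(f,c)
E
python3 - <<'E'
from h import *
s=cv2.imread("pics/scene0.png");t=cv2.imread("pics/top0.png")
a=cv2.resize
crop(s,145,155,275,275,6,"pics/s_lp.png")
crop(s,325,215,395,275,10,"pics/s_pin.png")
crop(t,185,180,245,230,10,"pics/t_pin.png")
crop(t,280,160,390,265,6,"pics/t_lp.png")
E
```

```text
(no output)
```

View pics/s_lp.png

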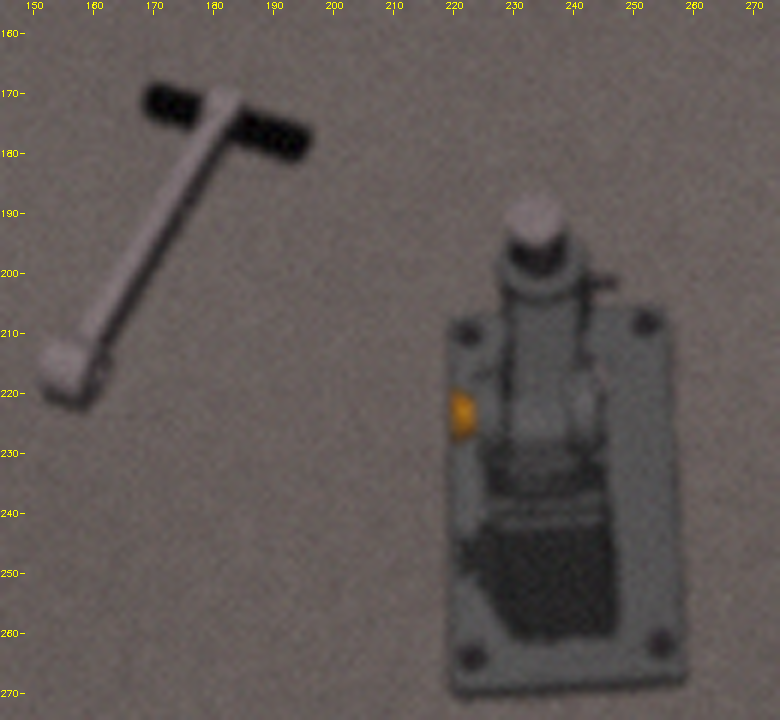

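View pics/s_pin.png

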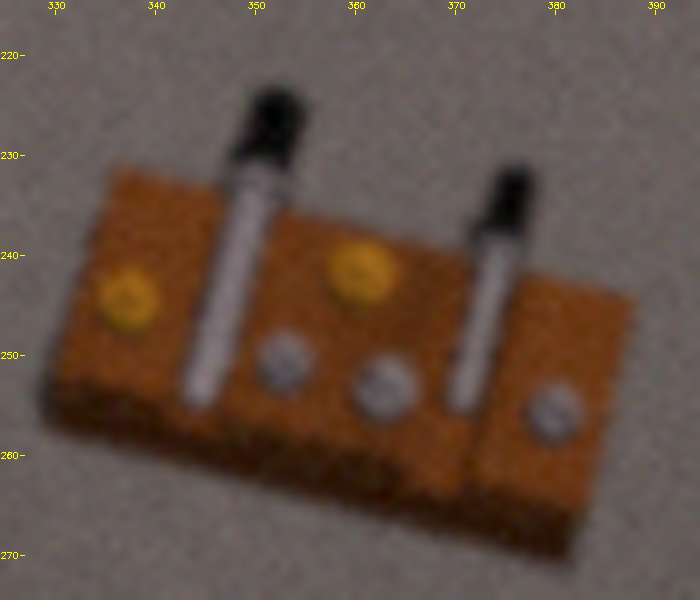

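View pics/t_pin.png

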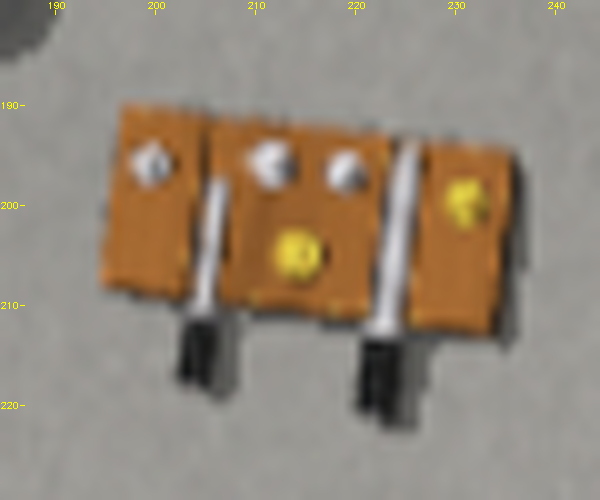

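View pics/t_lp.png

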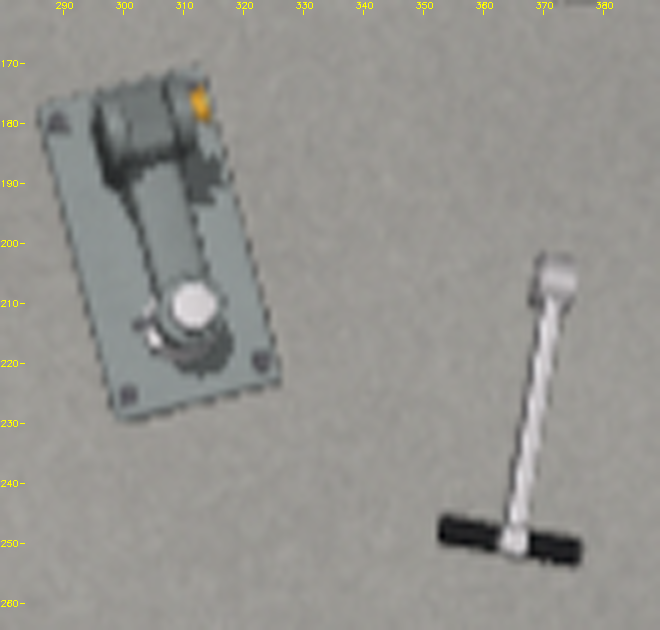

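```bash
python3 - <<'E'
from h import *
def get(n,k=12):
    ims=[viewer.camera(n).astype(float) for _ in range(k)]; return np.mean(ims,0)
for n in("scene","top"):
    m=get(n,4); np.save(f"pics/{n}m.npy",m)
    
S=np.load("pics/scenem.npy");T=np.load("pics/topm.npy")
def blob(im,box,f):
    x0,y0,x1,y1=box; c=im[y0:y1,x0:x1]; w=f(c); mask=(w>0).astype(np.uint8)
    k,l,st,ce=cv2.connectedComponentsWithStats(mask); i=1+np.argmax(st[1:,4]); 
    ww=w*(l==i); ys,xs=np.mgrid[y0:y1,x0:x1]; return np.array([(xs*ww).sum(),(ys*ww).sum()])/ww.sum(), st[i]
br=lambda th:(lambda c:np.clip(c.mean(2)-th,0,1e9))
og=lambda c:np.clip(c[...,2]-c[...,0]-50,0,1e9)
print("brightness",S[190,233],S[205,233],T[210,311],T[218,300])
cs,a=blob(S,(222,180,248,204),br(120)); ct,b=blob(T,(302,198,322,220),br(180)); print("cap",cs,a,ct,b,tri(cs,ct),onz("scene",*cs,.163),onz("top",*ct,.163))
bs,a=blob(S,(214,214,232,232),og); bt,b=blob(T,(306,168,320,188),og); print("bush",bs,a,bt,b,tri(bs,bt))
# base corners onto z=.016
for n,cc in(("top",[(287,177),(313.5,170),(325.5,223),(299,229.5)]),("scene",[(220,208),(255,206),(258.5,267.5),(220.5,270)])):
    P=np.array([onz(n,u,v,.016) for u,v in cc]); print(n,P[:,:2].round(4).tolist(),[np.linalg.norm(P[i]-P[(i+1)%4]).round(4) for i in range(4)], [np.degrees(np.arctan2(*(P[(i+1)%4]-P[i])[[1,0]])).round(2) for i in range(4)])
E
```

```text
brightness [110.25 106.75 118.75] [56.   58.75 57.  ] [211.5  209.25 213.25] [148.5  148.75 142.  ]Traceback (most recent call last):
  File "<stdin>", line 15, in <module>
  File "<stdin>", line 10, in blob
    return _wrapfunc(a, 'argmax', axis=axis, out=out, **kwds)
    return bound(*args, **kwds)
ValueError: attempt to get argmax of an empty sequence
```

```bash
cat > m.py <<'E'
from h import *
S=np.load("pics/scenem.npy");T=np.load("pics/topm.npy")
def blob(im,box,f):
    x0,y0,x1,y1=box; c=im[y0:y1,x0:x1]; w=f(c); mask=(w>0).astype(np.uint8)
    k,l,st,ce=cv2.connectedComponentsWithStats(mask); i=1+np.argmax(st[1:,4]); 
    ww=w*(l==i); ys,xs=np.mgrid[y0:y1,x0:x1]; return np.array([(xs*ww).sum(),(ys*ww).sum()])/ww.sum(), st[i]
br=lambda th,cap=10:(lambda c:np.clip(c.mean(2)-th,0,cap))
dk=lambda th,cap=10:(lambda c:np.clip(th-c.mean(2),0,cap))
og=lambda c:np.clip(c[...,2]-c[...,0]-35,0,20)
E
python3 - <<'E'
from m import *
print(S[186:200,233].mean(1).round(), S[190,222:246].mean(1).round())
cs,a=blob(S,(222,180,248,204),br(97)); ct,b=blob(T,(302,198,322,216),br(180)); print("cap",cs,a,ct,b,tri(cs,ct),onz("scene",*cs,.163),onz("top",*ct,.163))
bs,a=blob(S,(214,214,232,232),og); bt,b=blob(T,(306,168,320,188),og); print("bush",bs,a,bt,b,tri(bs,bt))
for n,cc in(("top",[(287,177),(313.5,170),(325.5,223),(299,229.5)]),("scene",[(220,208),(255,206),(258.5,267.5),(220.5,270)])):
    P=np.array([onz(n,u,v,.016) for u,v in cc]); print(n,P[:,:2].round(4).tolist(),[np.linalg.norm(P[i]-P[(i+1)%4]).round(4) for i in range(4)], [np.degrees(np.arctan2(*(P[(i+1)%4]-P[i])[[1,0]])).round(2) for i in range(4)])
E
```

```text
[102. 105. 114. 114. 112. 112. 115. 113. 104.  80.  50.  33.  31.  36.] [ 99.  98.  96.  95.  98.  98.  98. 105. 113. 113. 112. 112. 111. 112.
 112. 113. 105.  99.  97.  94.  96.  95.  94.  98.]
cap [234.10787248 190.35770982] [  3   4  23  15 121] [311.7000485  210.45247333] [ 7  9  7  7 35] (array([ 0.50318578, -0.06196336,  0.16831882]), np.float64(1.868729020608089)) [ 0.49962801 -0.06406701  0.163     ] [ 0.50342885 -0.06136737  0.163     ]
bush [221.51043557 223.50045372] [ 6  6  5  8 33] [312.98852604 176.81112092] [ 6  6  3  6 15] (array([ 0.6200861 , -0.06980768,  0.18288854]), np.float64(2.642914824246259))
top [[0.647, 0.0203], [0.6711, -0.0822], [0.4661, -0.1212], [0.4441, -0.0195]] [np.float64(0.1053), np.float64(0.2088), np.float64(0.104), np.float64(0.2067)] [np.float64(-76.74), np.float64(-169.22), np.float64(102.17), np.float64(11.11)]
scene [[0.467, -0.1255], [0.445, -0.0235], [0.6462, 0.022], [0.669, -0.0807]] [np.float64(0.1043), np.float64(0.2063), np.float64(0.1052), np.float64(0.207)] [np.float64(102.18), np.float64(12.75), np.float64(-77.46), np.float64(-167.5)]
```

```bash
cat >> m.py <<'E'
from scipy.ndimage import map_coordinates, gaussian_filter1d
def edge(im,a,b,f=.12,n=40,h=4,sgn=None):
    "refine line a-b: subpixel edge points; returns fitted points pair"
    a=np.array(a,float);b=np.array(b,float);g=im.astype(float)@np.array([1,1,-2.]) if sgn=="c" else im.astype(float).mean(2)
    d=(b-a)/np.linalg.norm(b-a);nn=np.array([-d[1],d[0]]);ts=np.linspace(f,1-f,n);s=np.arange(-h,h+.01,.1);out=[]
    for t in ts:
        p=a+(b-a)*t; q=p+s[:,None]*nn; v=map_coordinates(g,[q[:,1],q[:,0]],order=1); dv=np.abs(np.gradient(gaussian_filter1d(v,6))); 
        out.append(p+nn*s[np.argmax(dv)])
    out=np.array(out); vx,vy,x0,y0=cv2.fitLine(out.astype(np.float32),cv2.DIST_HUBER,0,.01,.01).ravel()
    dd=np.array([vx,vy])*np.sign(vx*d[0]+vy*d[1]); c=np.array([x0,y0]); r=np.abs((out-c)@np.array([-vy,vx]))
    return c+dd*((a-c)@dd), c+dd*((b-c)@dd), np.median(r)
E
python3 - <<'E'
from m import *
cs,_=blob(S,(226,182,242,204),br(104,6)); ct,_=blob(T,(302,198,322,216),br(180)); print("cap",cs,ct,tri(cs,ct))
for n,im,L in(("top",T,[((287,177),(299,229.5)),((313.5,170),(325.5,223)),((299,229.5),(325.5,223))]),("scene",S,[((220,208),(220.5,270)),((255,206),(258.5,267.5)),((258.5,267.5),(220.5,270))])):
    for a,b in L:
        for sg in("c",None):
            p,q,r=edge(im,a,b,sgn=sg); P,Q=onz(n,*p,.016),onz(n,*q,.016); print(n,sg,p.round(1),q.round(1),r.round(2),P[:2].round(4),Q[:2].round(4),np.degrees(np.arctan2(*(Q-P)[[1,0]])).round(2))
E
```

```text
cap [233.63560142 190.55498226] [311.7000485  210.45247333] (array([ 0.50338295, -0.0626328 ,  0.16755684]), np.float64(3.1407299212058435))
top c [285.5 177.4] [298.8 229.6] 0.06 [0.6456 0.0262] [ 0.4439 -0.0187] -167.47
top None [284.7 177.6] [298.  229.7] 0.12 [0.6449 0.0293] [ 0.4433 -0.0158] -167.37
top c [312.8 170.2] [326.5 222.7] 0.12 [ 0.6705 -0.0796] [ 0.467  -0.1253] -167.35
top None [312.8 170.2] [327.6 222.4] 0.32 [ 0.6705 -0.0796] [ 0.4682 -0.1295] -166.15
top c [299.2 230.2] [325.6 223.3] 0.1 [ 0.4415 -0.0201] [ 0.4651 -0.1215] -76.93
top None [299.4 231. ] [325.8 224.1] 0.14 [ 0.4384 -0.0208] [ 0.4617 -0.1222] -77.03
scene c [219.8 208. ] [219.2 270. ] 0.29 [ 0.4671 -0.1262] [ 0.6695 -0.0842] 11.74
scene None [218.5 208. ] [218.7 270. ] 0.14 [ 0.4676 -0.1299] [ 0.6698 -0.0857] 12.34
scene c [256.1 205.9] [259.  267.5] 0.15 [ 0.4443 -0.0204] [0.6459 0.0234] 12.27
scene None [256.7 205.9] [259.7 267.4] 0.17 [ 0.4439 -0.0186] [0.6455 0.0253] 12.29
scene c [258.6 268.9] [220.6 271.3] 0.17 [0.6503 0.0229] [ 0.6728 -0.0797] -77.61
scene None [258.6 269.2] [220.6 271.8] 0.06 [0.6513 0.0232] [ 0.6745 -0.0792] -77.22
```

```bash
python3 - <<'E'
from m import *
# lever: bar edges, eye, grip ends
for n,im,L,gr in(("top",T,[((368.5,210),(363.5,245)),((373,212),(368,245))],[(353.5,247.5),(375.5,252.5)]),("scene",S,[((178,175),(157.5,208)),((183,178),(162,212))],[(169,171.5),(195,178.5)])):
    for a,b in L:
        p,q,r=edge(im,a,b,f=.05,h=3); z=(.022,.016) if n=="x" else .02
        P,Q=onz(n,*p,.022),onz(n,*q,.022); print(n,p.round(1),q.round(1),r.round(2),P[:2].round(4),Q[:2].round(4),np.degrees(np.arctan2(*(Q-P)[[1,0]])).round(2))
g,st=blob(T,(345,240,386,260),dk(90,30)); print("grip top",g,st,onz("top",*g,.0095))
g2,st=blob(S,(164,164,202,186),dk(50,25)); print("grip scene",g2,st,onz("scene",*g2,.0095),tri(g2,g))
print(T[200:212,365:380].mean(2).round().astype(int)); print(S[208:225,148:166].mean(2).round().astype(int))
E
```

```text
top [370.4 210.3] [364.7 245.2] 0.15 [ 0.5093 -0.2929] [ 0.3774 -0.2661] 168.53
top [372.6 211.9] [367.1 244.8] 0.13 [ 0.5028 -0.3012] [ 0.3785 -0.2752] 168.2
scene [177.9 174.9] [158.1 208.4] 0.13 [ 0.3688 -0.2792] [ 0.4984 -0.3059] -11.66
scene [181.1 176.9] [160.6 211.1] 0.03 [ 0.3747 -0.2673] [ 0.507  -0.2959] -12.2
grip top [357.5026616  248.53250951] [ 8  6 10  6 50] [ 0.36560747 -0.2402518   0.0095    ]
grip scene [189.10750098 177.30736335] [13  9 20 13 89] [ 0.36379597 -0.2466881   0.0095    ] (array([ 0.36629649, -0.24245432,  0.01355437]), np.float64(5.726588533465488))
[[151 153 150 148 149 150 149 148 151 153 150 148 149 147 147]
 [151 152 150 150 149 141 151 150 152 153 152 149 150 149 149]
 [150 151 150 150 137 119 144 140 136 133 143 150 147 148 150]
 [150 151 154 150 111 122 150 146 140 133 139 147 146 148 151]
 [152 152 158 153 119 141 167 164 160 156 153 150 147 147 154]
 [152 152 155 150 128 163 188 184 179 174 168 153 149 149 152]
 [152 152 152 134 112 172 192 194 193 194 187 158 151 153 153]
 [156 153 151 124 105 164 174 178 184 189 187 153 151 153 151]
 [157 15
[... 820 characters left out ...]
 62  52  54  65  86  95]
 [ 96  94  93  97 103 109 111 113 114 117 105  79  60  66  64  68  87  95]
 [ 94  94  94  89  95 100 105 108 112 110  96  70  62  73  75  82  93  98]
 [ 98  97  92  86  81  89  94  98 103 100  82  58  56  65  75  90  96  98]
 [ 97  95  91  81  72  69  77  85  91  92  72  54  54  59  75  90 100 100]
 [ 96  94  94  87  69  56  59  67  73  76  61  49  49  62  83  96  99  98]
 [ 94  93  94  91  74  57  50  52  55  61  50  45  56  77  93  98  99  99]
 [ 94  93  96  92  84  75  72  60  54  52  48  53  74  89  98  98 100  97]
 [ 92  93  96  96  95  94  88  82  72  70  63  70  88 100 102  96  98  96]
 [ 95  95  93  97  98  97  97  94  95  92  84  88  94  97  96  97  96  98]]
```

```bash
python3 - <<'E'
from m import *
m=((T.mean(2)<95)).astype(np.uint8); c=T[238:260,346:384]
for nm,im,box,th in(("top",T,(348,240,382,260),100),("scene",S,(164,164,202,186),62)):
    x0,y0,x1,y1=box; ys,xs=np.nonzero(im[y0:y1,x0:x1].mean(2)<th); pts=np.stack([xs+x0,ys+y0],1).astype(np.float32)
    vx,vy,cx,cy=cv2.fitLine(pts,cv2.DIST_L2,0,.01,.01).ravel(); t=(pts-[cx,cy])@[vx,vy]; lo,hi=t.min(),t.max()
    r=cv2.minAreaRect(pts); print(nm,r); u,v=r[0]; P=onz(nm,u,v,.0125); print(P, P+.168*np.array([np.cos(np.radians(-11.8)),np.sin(np.radians(-11.8)),0]))
print("eye top",onz("top",372.3,206.2,.022)," scene eye brightest top",onz("scene",154.8,214.3,.032))
# pins
for n in("top","scene"):
  for p in {"top":[(224.5,194),(222.5,212.5),(221.5,221)],"scene":[(344.5,254.5),(350.5,231.5),(352.5,224)]}[n]: print(n,p,onz(n,*p,.036).round(4))
for a,b in(((344.5,254.5),(224.5,194)),((350,233),(222.7,212)),((352.5,226),(221.8,219))): print(tri(a,b))
E
```

```text
top ((364.4597473144531, 249.72821044921875), (23.86651611328125, 4.750132083892822), 10.007980346679688)
[ 0.3603193 -0.2660529  0.0125   ] [ 0.52476902 -0.30040824  0.0125    ]
scene ((181.27359008789062, 178.79244995117188), (28.43363380432129, 14.285496711730957), 15.945395469665527)
[ 0.3750366  -0.26840213  0.0125    ] [ 0.53948632 -0.30275746  0.0125    ]
eye top [ 0.52469847 -0.30091816  0.022     ]  scene eye brightest top [ 0.52630555 -0.30592963  0.032     ]
top (224.5, 194) [0.5858 0.2593 0.036 ]
top (222.5, 212.5) [0.5157 0.2682 0.036 ]
top (221.5, 221) [0.4836 0.2726 0.036 ]
scene (344.5, 254.5) [0.5822 0.2531 0.036 ]
scene (350.5, 231.5) [0.5054 0.2638 0.036 ]
scene (352.5, 224) [0.4795 0.2675 0.036 ]
(array([0.58531   , 0.25567697, 0.0423577 ]), np.float64(5.692217118426696))
(array([0.51685658, 0.26419218, 0.04658977]), np.float64(3.9787675125274737))
(array([0.49075212, 0.26902793, 0.04344784]), np.float64(2.875953311745595))
```

```bash
cat > d.py <<'E'
import sys
from h import *
# usage: d.py x y z yaw  -> shift in tool axes (cm), turn
o=status.get_obs(); p=o["ee_pos"]; y=o["tcp_rot"][2]
print("t %.2f pos %s rot %s F %s M %s open %.4f q %s"%(o["time"],p.round(4),o["tcp_rot"].round(2),o["wrist_force"].round(2),o["torque"].round(2),o["opening"],o["q"].round(1)))
if len(sys.argv)>1:
    t=np.array([float(a) for a in sys.argv[1:4]]); Y=float(sys.argv[4]); w=(Y-y+180)%360-180
    M=R.from_euler("xyz",[180,0,y],degrees=True).as_matrix()
    print("shift cm (current axes)",(M.T@(t-p)*100).round(2),"turn",round(-w,2))
    M=R.from_euler("xyz",[180,0,Y],degrees=True).as_matrix()
    print("shift cm (target axes)",(M.T@(t-p)*100).round(2))
E
python3 d.py .462 -.289 .32 -11.8
```

```text
t 0.50 pos [0.2302 0.4995 0.4047] rot [-180.     -0.    155.26] F [ 0.14  0.16 -0.49] M [ 0.03 -0.01 -0.01] open 0.0855 q [65.3  5.  10.1 95.1  0.  90. ]
shift cm (current axes) [-54.05 -61.91   8.47] turn 167.06
shift cm (target axes) [38.82 72.44  8.47]
```

Emit:
{"op": "move_arm", "data": {
  "commands": [
    {"claw": 1,"travel": [0,0,0],"turn": 7},
    {"claw": 1,"travel": [0,0,0],"turn": 7},
    {"claw": 1,"travel": [0,0,0],"turn": 7},
    {"claw": 1,"travel": [0,0,0],"turn": 7},
    {"claw": 1,"travel": [0,0,0],"turn": 7}
  ],
  "squeeze": 40
}}

```text
time: 0.92
ee_pos: [0.2302, 0.4995, 0.4047]
tcp_rot: [180.0, -0.0, 119.9]
wrist_force: [0.6, 0.9, 0.2]
opening: 0.0852
```

Emit:
{"op": "move_arm", "data": {
  "commands": [
    {"claw": 1,"travel": [0,0,0],"turn": 7},
    {"claw": 1,"travel": [0,0,0],"turn": 7},
    {"claw": 1,"travel": [0,0,0],"turn": 7},
    {"claw": 1,"travel": [0,0,0],"turn": 7},
    {"claw": 1,"travel": [0,0,0],"turn": 7}
  ]
}}

```text
time: 1.33
ee_pos: [0.2302, 0.4995, 0.4047]
tcp_rot: [180.0, -0.0, 84.9]
wrist_force: [-0.4, 0.8, -0.4]
opening: 0.0853
```

Emit:
{"op": "move_arm", "data": {
  "commands": [
    {"claw": 1,"travel": [0,0,0],"turn": 7},
    {"claw": 1,"travel": [0,0,0],"turn": 7},
    {"claw": 1,"travel": [0,0,0],"turn": 7},
    {"claw": 1,"travel": [0,0,0],"turn": 7},
    {"claw": 1,"travel": [0,0,0],"turn": 7}
  ]
}}

```text
time: 1.75
ee_pos: [0.2978, 0.4594, 0.4044]
tcp_rot: [-176.9, 0.3, 56.5]
wrist_force: [1.0, 0.1, 0.4]
opening: 0.0854
```

Emit:
{"op": "move_arm", "data": {
  "commands": [
    {"claw": 1,"travel": [0,0,0],"turn": 7},
    {"claw": 1,"travel": [0,0,0],"turn": 7},
    {"claw": 1,"travel": [0,0,0],"turn": 7},
    {"claw": 1,"travel": [0,0,0],"turn": 7},
    {"claw": 1,"travel": [0,0,0],"turn": 7}
  ]
}}

```text
time: 2.17
ee_pos: [0.4285, 0.33, 0.4022]
tcp_rot: [-170.6, 3.9, 35.7]
wrist_force: [0.2, 0.6, 0.3]
opening: 0.0851
```

Emit:
{"op": "move_arm", "data": {
  "commands": [
    {"claw": 1,"travel": [0,0,0],"turn": 7},
    {"claw": 1,"travel": [0,0,0],"turn": 7},
    {"claw": 1,"travel": [0,0,0],"turn": 7},
    {"claw": 1,"travel": [0,0,0],"turn": 5.7}
  ]
}}

```text
time: 2.5
ee_pos: [0.4938, 0.2083, 0.3988]
tcp_rot: [-167.0, 8.9, 20.3]
wrist_force: [-0.0, 1.1, 0.2]
opening: 0.0853
```

```bash
python3 d.py .462 -.289 .32 -11.8
```

```text
t 2.50 pos [0.4938 0.2083 0.3988] rot [-167.01    8.92   20.25] F [-0.04  1.1   0.22] M [-0.12 -0.23  0.04] open 0.0853 q [ 20.2   8.2  12.2 103.   13.  179.9]
shift cm (current axes) [-20.19  45.56   7.88] turn 32.05
shift cm (target axes) [ 7.06 49.33  7.88]
```

Emit:
{"op": "move_arm", "data": {
  "commands": [
    {"claw": 1,"travel": [0,0,0],"turn": 0}
  ]
}}

```text
time: 2.58
ee_pos: [0.4946, 0.2065, 0.3984]
tcp_rot: [-167.1, 9.0, 20.1]
wrist_force: [0.1, 0.2, 0.1]
opening: 0.0855
```

```bash
python3 d.py .462 -.289 .32 -11.8
```

```text
t 2.58 pos [0.4946 0.2065 0.3984] rot [-167.07    8.98   20.05] F [0.15 0.21 0.09] M [-0.14 -0.23  0.01] open 0.0855 q [ 20.    8.2  12.2 103.   12.9 179.9]
shift cm (current axes) [-20.05  45.43   7.84] turn 31.85
shift cm (target axes) [ 6.94 49.17  7.84]
```

Emit:
{"op": "move_arm", "data": {
  "commands": [
    {"claw": 1,"travel": [0,4,0],"turn": 0},
    {"claw": 1,"travel": [0,4,0],"turn": 0}
  ]
}}

```text
time: 2.75
ee_pos: [0.5175, 0.1364, 0.3815]
tcp_rot: [-167.0, 8.8, 20.7]
wrist_force: [0.7, 0.2, -0.3]
opening: 0.0859
```

```bash
python3 d.py .462 -.289 .32 -11.8
```

```text
t 2.75 pos [0.5175 0.1364 0.3815] rot [-167.04    8.76   20.68] F [ 0.69  0.18 -0.3 ] M [-0.15 -0.23  0.01] open 0.0859 q [ 12.4   8.8  10.9 102.7  11.6 171.6]
shift cm (current axes) [-20.22  37.84   6.15] turn 32.48
shift cm (target axes) [ 3.26 42.78  6.15]
```

```bash
python3 - <<'E'
from h import *
D=[([65.26,5.012,10.033,95.1,0,90],[-179.92,0,155.258]),([20.2,8.2,12.2,103.,13,179.9],[-167.01,8.92,20.25]),([12.4,8.8,10.9,102.7,11.6,171.6],[-167.04,8.76,20.68])]
for q,r in D:
    M=R.from_euler("xyz",r,degrees=True).as_matrix(); M1=R.from_euler("z",-q[0],degrees=True).as_matrix()@M
    print(M1.round(4).tolist(), "pitch of z fwd",np.degrees(np.arctan2(M1[0,2],-M1[2,2])).round(2),"lat",np.degrees(np.arcsin(M1[1,2])).round(2), q[1]-q[2]+q[3],q[1]+q[2]+q[3])
    for s in (1,-1):
      for S in (q[1]-q[2]+q[3],q[1]+q[2]+q[3]-20.1):
        A=R.from_euler("y",S+90,degrees=True)*R.from_euler("x",s*q[4],degrees=True)*R.from_euler("z",-q[5]+180,degrees=True)
        A=(R.from_euler("z",q[0],degrees=True)*A); print("  ",s,round(S,1),(A.inv()*R.from_matrix(M)).as_rotvec(degrees=True).round(2))
E
```

```text
[[0.0, 1.0, -0.0014], [1.0, -0.0, 0.0], [-0.0, -0.0014, -1.0]] pitch of z fwd -0.08 lat 0.0 90.079 110.145
   1 90.1 [0. 0. 0.]
   1 90.0 [0.03 0.   0.  ]
   -1 90.1 [0. 0. 0.]
   -1 90.0 [0.03 0.   0.  ]
[[0.9879, -0.034, -0.1513], [0.0009, -0.9744, 0.2246], [-0.1551, -0.2221, -0.9626]] pitch of z fwd -8.93 lat 12.98 99.0 123.4
   1 99.0 [-9.0000e-02  4.0430e+01  1.7525e+02]
   1 103.3 [ -6.84  40.4  175.12]
   -1 99.0 [-1.0000e-01 -3.0000e-02  1.7983e+02]
   -1 103.3 [-6.6400e+00 -2.0000e-02  1.7874e+02]
[[0.978, 0.1065, -0.1792], [0.1423, -0.9693, 0.2006], [-0.1523, -0.2217, -0.9632]] pitch of z fwd -10.54 lat 11.57 100.60000000000001 122.4
   1 100.6 [-8.0000e-02  3.3190e+01  1.6019e+02]
   1 102.3 [ -2.53  33.19 160.17]
   -1 100.6 [-9.0000e-02 -4.0000e-02  1.6323e+02]
   -1 102.3 [-2.4800e+00 -4.0000e-02  1.6288e+02]
```

Emit:
{"op": "move_arm", "data": {
  "commands": [
    {"claw": 1,"travel": [0,-4,0],"turn": 0},
    {"claw": 1,"travel": [0,-4,0],"turn": -7},
    {"claw": 1,"travel": [0,0,0],"turn": -7},
    {"claw": 1,"travel": [0,0,0],"turn": -7},
    {"claw": 1,"travel": [0,0,0],"turn": -7}
  ]
}}

```text
time: 3.17
ee_pos: [0.4925, 0.2112, 0.3992]
tcp_rot: [-164.5, 1.7, 48.2]
wrist_force: [0.9, 0.1, -0.6]
opening: 0.0855
```

```bash
python3 d.py
```

```text
t 3.17 pos [0.4925 0.2112 0.3992] rot [-164.46    1.7    48.16] F [ 0.89  0.13 -0.58] M [-0.14 -0.16 -0.04] open 0.0855 q [ 20.5   8.1  12.2 103.   12.9 151.6]
```

Emit:
{"op": "move_arm", "data": {
  "commands": [
    {"claw": 1,"travel": [0,0,0],"turn": -7.1},
    {"claw": 1,"travel": [0,0,0],"turn": -7.1},
    {"claw": 1,"travel": [0,0,0],"turn": -7.1},
    {"claw": 1,"travel": [0,0,0],"turn": -7.1},
    {"claw": 1,"travel": [0,0,0],"turn": -7.1}
  ]
}}

```text
time: 3.58
ee_pos: [0.4926, 0.2109, 0.399]
tcp_rot: [-166.3, -7.5, 82.5]
wrist_force: [0.7, -0.1, -0.0]
opening: 0.0851
```

Emit:
{"op": "move_arm", "data": {
  "commands": [
    {"claw": 1,"travel": [0,0,0],"turn": -7.1},
    {"claw": 1,"travel": [0,0,0],"turn": -7.1},
    {"claw": 1,"travel": [0,0,0],"turn": -7.1},
    {"claw": 1,"travel": [0,0,0],"turn": -7.1},
    {"claw": 1,"travel": [0,0,0],"turn": -7.1}
  ]
}}

```text
time: 4.0
ee_pos: [0.4926, 0.2109, 0.399]
tcp_rot: [-173.2, -14.1, 118.1]
wrist_force: [-0.2, -0.9, -0.6]
opening: 0.0852
```

Emit:
{"op": "move_arm", "data": {
  "commands": [
    {"claw": 1,"travel": [0,0,0],"turn": -7.1},
    {"claw": 1,"travel": [0,0,0],"turn": -7.1},
    {"claw": 1,"travel": [0,0,0],"turn": -7.1},
    {"claw": 1,"travel": [0,0,0],"turn": -7.1},
    {"claw": 1,"travel": [0,0,0],"turn": -7.1}
  ]
}}

```text
time: 4.42
ee_pos: [0.4926, 0.2109, 0.399]
tcp_rot: [177.2, -15.4, 154.8]
wrist_force: [0.5, 0.5, 0.8]
opening: 0.0855
```

```bash
python3 d.py
```

```text
t 4.42 pos [0.4926 0.2109 0.399 ] rot [177.18 -15.39 154.78] F [0.47 0.52 0.81] M [-0.16 -0.19 -0.04] open 0.0855 q [ 20.5   8.1  12.2 103.   12.9  45.1]
```

Emit:
{"op": "move_arm", "data": {
  "commands": [
    {"claw": 1,"travel": [0,0,0],"turn": -7.1},
    {"claw": 1,"travel": [0,0,0],"turn": -7.1},
    {"claw": 1,"travel": [0,0,0],"turn": -7.1},
    {"claw": 1,"travel": [0,0,0],"turn": -7.1},
    {"claw": 1,"travel": [0,0,0],"turn": -7.1}
  ]
}}

```text
time: 4.83
ee_pos: [0.4926, 0.2109, 0.399]
tcp_rot: [168.7, -10.9, -169.0]
wrist_force: [0.5, 0.2, -0.1]
opening: 0.0854
```

Emit:
{"op": "move_arm", "data": {
  "commands": [
    {"claw": 1,"travel": [0,0,0],"turn": -7.1},
    {"claw": 1,"travel": [0,0,0],"turn": -7.1},
    {"claw": 1,"travel": [0,0,0],"turn": -7.1},
    {"claw": 1,"travel": [0,0,0],"turn": -7.1},
    {"claw": 1,"travel": [0,0,0],"turn": -7.1}
  ]
}}

```text
time: 5.25
ee_pos: [0.4926, 0.2109, 0.399]
tcp_rot: [164.5, -2.4, -134.3]
wrist_force: [-0.6, 0.8, 0.0]
opening: 0.0858
```

Emit:
{"op": "move_arm", "data": {
  "commands": [
    {"claw": 1,"travel": [0,0,0],"turn": -7.1},
    {"claw": 1,"travel": [0,0,0],"turn": -7.1},
    {"claw": 1,"travel": [0,0,0],"turn": -7.1},
    {"claw": 1,"travel": [0,0,0],"turn": -7.1},
    {"claw": 1,"travel": [0,0,0],"turn": -7.1}
  ]
}}

```text
time: 5.67
ee_pos: [0.4926, 0.2109, 0.399]
tcp_rot: [165.9, 6.9, -100.0]
wrist_force: [0.6, 0.4, 0.5]
opening: 0.0855
```

Emit:
{"op": "move_arm", "data": {
  "commands": [
    {"claw": 1,"travel": [0,0,0],"turn": -7.1},
    {"claw": 1,"travel": [0,0,0],"turn": -7.1},
    {"claw": 1,"travel": [0,0,0],"turn": -7.1},
    {"claw": 1,"travel": [0,0,0],"turn": -7.1},
    {"claw": 1,"travel": [0,0,0],"turn": -7.1}
  ]
}}

```text
time: 6.08
ee_pos: [0.4926, 0.2109, 0.399]
tcp_rot: [172.5, 13.8, -64.5]
wrist_force: [-1.1, -0.5, 0.5]
opening: 0.0853
```

Emit:
{"op": "move_arm", "data": {
  "commands": [
    {"claw": 1,"travel": [0,0,0],"turn": -7.1},
    {"claw": 1,"travel": [0,0,0],"turn": -7.1},
    {"claw": 1,"travel": [0,0,0],"turn": -7.1},
    {"claw": 1,"travel": [0,0,0],"turn": -7.1},
    {"claw": 1,"travel": [0,0,0],"turn": -7.1}
  ]
}}

```text
time: 6.5
ee_pos: [0.4926, 0.2109, 0.399]
tcp_rot: [-177.9, 15.5, -27.8]
wrist_force: [0.1, 0.6, 0.3]
opening: 0.0851
```

Emit:
{"op": "move_arm", "data": {
  "commands": [
    {"claw": 1,"travel": [0,0,0],"turn": -7.1},
    {"claw": 1,"travel": [0,0,0],"turn": -7.1},
    {"claw": 1,"travel": [0,0,0],"turn": -7.1},
    {"claw": 1,"travel": [0,0,0],"turn": -7.1},
    {"claw": 1,"travel": [0,0,0],"turn": -7.1}
  ]
}}

```text
time: 6.92
ee_pos: [0.4926, 0.2109, 0.399]
tcp_rot: [-169.2, 11.3, 8.5]
wrist_force: [-0.5, 0.4, -0.1]
opening: 0.0856
```

```bash
python3 d.py
```

```text
t 6.92 pos [0.4926 0.2109 0.399 ] rot [-169.17   11.35    8.48] F [-0.55  0.38 -0.09] M [-0.14 -0.19  0.05] open 0.0856 q [  20.5    8.1   12.2  103.    12.9 -167.9]
```

Emit:
{"op": "move_arm", "data": {
  "commands": [
    {"claw": 1,"travel": [0,0,0],"turn": -7},
    {"claw": 1,"travel": [0,0,0],"turn": -5},
    {"claw": 1,"travel": [0,0,0],"turn": -7},
    {"claw": 1,"travel": [0,0,0],"turn": -7},
    {"claw": 1,"travel": [0,0,0],"turn": -7}
  ]
}}

```text
time: 7.33
ee_pos: [0.4382, 0.3026, 0.4015]
tcp_rot: [-169.6, 4.4, 32.4]
wrist_force: [-0.7, -0.2, -0.7]
opening: 0.0856
```

```bash
python3 d.py
```

```text
t 7.33 pos [0.4382 0.3026 0.4015] rot [-169.59    4.42   32.4 ] F [-0.67 -0.18 -0.71] M [-0.09 -0.19 -0.02] open 0.0856 q [  32.5    5.1    9.6   98.9   10.4 -179.9]
```

Emit:
{"op": "move_arm", "data": {
  "commands": [
    {"claw": 1,"travel": [0,0,0],"turn": -7},
    {"claw": 1,"travel": [0,0,0],"turn": -7},
    {"claw": 1,"travel": [0,0,0],"turn": -7},
    {"claw": 1,"travel": [0,0,0],"turn": -7},
    {"claw": 1,"travel": [0,0,0],"turn": -7}
  ]
}}

```text
time: 7.75
ee_pos: [0.3064, 0.4274, 0.4043]
tcp_rot: [-175.7, -0.4, 53.4]
wrist_force: [0.4, -1.1, 0.6]
opening: 0.0853
```

```bash
python3 d.py
```

```text
t 7.75 pos [0.3064 0.4274 0.4043] rot [-175.72   -0.45   53.4 ] F [ 0.44 -1.15  0.6 ] M [-0.03 -0.07 -0.01] open 0.0853 q [  53.5    1.4    6.2   94.4    4.3 -179.9]
```

Emit:
{"op": "move_arm", "data": {
  "commands": [
    {"claw": 1,"travel": [0,0,0],"turn": -7},
    {"claw": 1,"travel": [0,0,0],"turn": -7},
    {"claw": 1,"travel": [0,0,0],"turn": 0}
  ]
}}

```text
time: 8.0
ee_pos: [0.2401, 0.4645, 0.4048]
tcp_rot: [-178.5, -1.2, 62.3]
wrist_force: [0.8, -0.3, 0.2]
opening: 0.0853
```

```bash
python3 d.py
```

```text
t 8.00 pos [0.2401 0.4645 0.4048] rot [-178.53   -1.24   62.3 ] F [ 0.8  -0.31  0.25] M [-0.02  0.03  0.05] open 0.0853 q [  62.4    0.5    5.4   93.7    1.5 -179.9]
```

Emit:
{"op": "move_arm", "data": {
  "commands": [
    {"claw": 1,"travel": [0,0,0],"turn": 7},
    {"claw": 1,"travel": [0,0,0],"turn": 7},
    {"claw": 1,"travel": [0,0,0],"turn": 7},
    {"claw": 1,"travel": [0,0,0],"turn": 7},
    {"claw": 1,"travel": [0,0,0],"turn": 7}
  ]
}}

```text
time: 8.42
ee_pos: [0.2448, 0.4623, 0.4047]
tcp_rot: [-178.1, -0.1, 26.4]
wrist_force: [-0.1, -0.1, 0.6]
opening: 0.0857
```

Emit:
{"op": "move_arm", "data": {
  "commands": [
    {"claw": 1,"travel": [0,0,0],"turn": 7},
    {"claw": 1,"travel": [1.5,3.7,0],"turn": 0},
    {"claw": 1,"travel": [1.5,3.7,0],"turn": 0},
    {"claw": 1,"travel": [1.5,3.7,0],"turn": 0},
    {"claw": 1,"travel": [1.5,3.7,0],"turn": 0}
  ]
}}

```text
time: 8.83
ee_pos: [0.3519, 0.342, 0.3997]
tcp_rot: [-178.1, 0.1, 19.8]
wrist_force: [0.6, 0.8, 0.1]
opening: 0.0854
```

Emit:
{"op": "move_arm", "data": {
  "commands": [
    {"claw": 1,"travel": [1.5,3.7,0],"turn": 0},
    {"claw": 1,"travel": [1.5,3.7,0],"turn": 0},
    {"claw": 1,"travel": [1.5,3.7,0],"turn": 0},
    {"claw": 1,"travel": [1.5,3.7,0],"turn": 0},
    {"claw": 1,"travel": [1.5,3.7,0],"turn": 0}
  ]
}}

```text
time: 9.25
ee_pos: [0.4853, 0.1927, 0.3936]
tcp_rot: [-178.1, 0.1, 19.7]
wrist_force: [0.6, 1.1, -0.0]
opening: 0.0854
```

```bash
python3 d.py
```

```text
t 9.25 pos [0.4853 0.1927 0.3936] rot [-1.7811e+02  6.0000e-02  1.9730e+01] F [ 0.55  1.08 -0.03] M [ 0.06 -0.03 -0.02] open 0.0854 q [  21.3    0.9    4.6   93.7    1.9 -178.5]
```

Emit:
{"op": "move_arm", "data": {
  "commands": [
    {"claw": 1,"travel": [0,0,0],"turn": -1.5},
    {"claw": 1,"travel": [0,0,0],"turn": -7},
    {"claw": 1,"travel": [0,0,0],"turn": 0}
  ]
}}

```text
time: 9.5
ee_pos: [0.4683, 0.2279, 0.3933]
tcp_rot: [-179.4, -0.1, 25.8]
wrist_force: [-0.4, 0.4, 1.0]
opening: 0.0856
```

```bash
python3 d.py
```

```text
t 9.50 pos [0.4683 0.2279 0.3933] rot [-1.7945e+02 -1.5000e-01  2.5790e+01] F [-0.38  0.39  0.99] M [-0.01 -0.02 -0.02] open 0.0856 q [  25.8    0.6    4.3   93.5    0.6 -180. ]
```

Emit:
{"op": "move_arm", "data": {
  "commands": [
    {"claw": 1,"travel": [0,0,0],"turn": -3},
    {"claw": 1,"travel": [0,0,0],"turn": 0}
  ]
}}

```text
time: 9.67
ee_pos: [0.4609, 0.2415, 0.3936]
tcp_rot: [180.0, -0.2, 27.6]
wrist_force: [-0.5, 0.0, -0.1]
opening: 0.0855
```

```bash
python3 d.py .462 -.289 .32 -11.8;  python3 d.py .462 -.289 .32 168.2
```

```text
t 9.67 pos [0.4609 0.2415 0.3936] rot [179.95  -0.18  27.6 ] F [-0.46  0.03 -0.14] M [0.01 0.02 0.  ] open 0.0855 q [  27.7    0.6    4.3   93.5   -0.  -179.9]
shift cm (current axes) [-24.49  47.06   7.36] turn 39.4
shift cm (target axes) [10.95 51.91  7.36]
t 9.67 pos [0.4609 0.2415 0.3936] rot [179.95  -0.18  27.6 ] F [-0.46  0.03 -0.14] M [0.01 0.02 0.  ] open 0.0855 q [  27.7    0.6    4.3   93.5   -0.  -179.9]
shift cm (current axes) [-24.49  47.06   7.36] turn -140.6
shift cm (target axes) [-10.95 -51.91   7.36]
```

Emit:
{"op": "move_arm", "data": {
  "commands": [
    {"claw": 1,"travel": [0,0,0],"turn": 7.1},
    {"claw": 1,"travel": [0,0,0],"turn": 7.1},
    {"claw": 1,"travel": [0,0,0],"turn": 7.1},
    {"claw": 1,"travel": [0,0,0],"turn": 7.1},
    {"claw": 1,"travel": [0,0,0],"turn": 7.1}
  ]
}}

```text
time: 10.08
ee_pos: [0.4617, 0.2399, 0.3936]
tcp_rot: [-179.9, -0.2, -8.4]
wrist_force: [-0.1, 0.2, -0.9]
opening: 0.0853
```

Emit:
{"op": "move_arm", "data": {
  "commands": [
    {"claw": 1,"travel": [0,0,0],"turn": 7.1},
    {"claw": 1,"travel": [0,0,0],"turn": 7.1},
    {"claw": 1,"travel": [0,0,0],"turn": 7.1},
    {"claw": 1,"travel": [0,0,0],"turn": 7.1},
    {"claw": 1,"travel": [0,0,0],"turn": 7.1}
  ]
}}

```text
time: 10.5
ee_pos: [0.4617, 0.24, 0.3936]
tcp_rot: [-179.8, -0.1, -43.9]
wrist_force: [-0.7, 0.5, -0.1]
opening: 0.0854
```

Emit:
{"op": "move_arm", "data": {
  "commands": [
    {"claw": 1,"travel": [0,0,0],"turn": 7.1},
    {"claw": 1,"travel": [0,0,0],"turn": 7.1},
    {"claw": 1,"travel": [0,0,0],"turn": 7.1},
    {"claw": 1,"travel": [0,0,0],"turn": 7.1},
    {"claw": 1,"travel": [0,0,0],"turn": 7.1}
  ]
}}

```text
time: 10.92
ee_pos: [0.4617, 0.2399, 0.3936]
tcp_rot: [-179.8, 0.0, -79.4]
wrist_force: [-0.5, 0.4, -0.2]
opening: 0.0854
```

Emit:
{"op": "move_arm", "data": {
  "commands": [
    {"claw": 1,"travel": [0,0,0],"turn": 7.1},
    {"claw": 1,"travel": [0,0,0],"turn": 7.1},
    {"claw": 1,"travel": [0,0,0],"turn": 7.1},
    {"claw": 1,"travel": [0,0,0],"turn": 7.1},
    {"claw": 1,"travel": [0,0,0],"turn": 7.1}
  ]
}}

```text
time: 11.33
ee_pos: [0.4617, 0.2399, 0.3936]
tcp_rot: [-179.9, 0.1, -114.9]
wrist_force: [-0.3, 0.6, -0.4]
opening: 0.0856
```

Emit:
{"op": "move_arm", "data": {
  "commands": [
    {"claw": 1,"travel": [0,0,0],"turn": 7.1},
    {"claw": 1,"travel": [0,0,0],"turn": 7.1},
    {"claw": 1,"travel": [0,0,0],"turn": 7.1},
    {"claw": 1,"travel": [0,0,0],"turn": 7.1},
    {"claw": 1,"travel": [0,0,0],"turn": 7.1}
  ]
}}

```text
time: 11.75
ee_pos: [0.4617, 0.2399, 0.3936]
tcp_rot: [-179.9, 0.2, -150.4]
wrist_force: [0.1, -0.1, -0.2]
opening: 0.0854
```

Emit:
{"op": "move_arm", "data": {
  "commands": [
    {"claw": 1,"travel": [0,0,0],"turn": 7.1},
    {"claw": 1,"travel": [0,0,0],"turn": 7.1},
    {"claw": 1,"travel": [0,0,0],"turn": 7.1},
    {"claw": 1,"travel": [0,0,0],"turn": 7.1},
    {"claw": 1,"travel": [0,0,0],"turn": 7.1}
  ]
}}

```text
time: 12.17
ee_pos: [0.4617, 0.2399, 0.3936]
tcp_rot: [179.9, 0.2, 174.1]
wrist_force: [-0.6, -0.2, -0.2]
opening: 0.0855
```

```bash
python3 d.py .462 -.289 .32 168.2
```

```text
t 12.17 pos [0.4617 0.2399 0.3936] rot [179.94   0.18 174.06] F [-0.55 -0.16 -0.19] M [0.02 0.02 0.05] open 0.0855 q [27.5  0.6  4.3 93.5 -0.  33.4]
shift cm (current axes) [ -5.5  -52.61   7.36] turn 5.86
shift cm (target axes) [-10.84 -51.77   7.36]
```

Emit:
{"op": "move_arm", "data": {
  "commands": [
    {"claw": 1,"travel": [0,0,0],"turn": 5.9},
    {"claw": 1,"travel": [-0.83,-3.98,0],"turn": 0},
    {"claw": 1,"travel": [-0.83,-3.98,0],"turn": 0},
    {"claw": 1,"travel": [-0.83,-3.98,0],"turn": 0},
    {"claw": 1,"travel": [-0.83,-3.98,0],"turn": 0}
  ]
}}

```text
time: 12.58
ee_pos: [0.4621, 0.0759, 0.3936]
tcp_rot: [179.9, 0.2, 168.6]
wrist_force: [1.1, -1.0, 0.3]
opening: 0.0852
```

Emit:
{"op": "move_arm", "data": {
  "commands": [
    {"claw": 1,"travel": [-0.83,-3.98,0],"turn": 0},
    {"claw": 1,"travel": [-0.83,-3.98,0],"turn": 0},
    {"claw": 1,"travel": [-0.83,-3.98,0],"turn": 0},
    {"claw": 1,"travel": [-0.83,-3.98,0],"turn": 0},
    {"claw": 1,"travel": [-0.83,-3.98,0],"turn": 0}
  ]
}}

```text
time: 13.0
ee_pos: [0.463, -0.1279, 0.3937]
tcp_rot: [179.9, 0.2, 168.5]
wrist_force: [0.4, 0.4, 0.6]
opening: 0.0854
```

Emit:
{"op": "move_arm", "data": {
  "commands": [
    {"claw": 1,"travel": [-0.8,-3.9,1],"turn": 0},
    {"claw": 1,"travel": [-0.8,-3.9,1],"turn": 0},
    {"claw": 1,"travel": [-0.83,-3.5,2],"turn": 0},
    {"claw": 0.3,"travel": [0,0,3.4],"turn": 0},
    {"claw": 0,"travel": [0,0,0],"turn": 0}
  ]
}}

```text
time: 13.42
ee_pos: [0.4638, -0.2427, 0.313]
tcp_rot: [179.8, -0.3, 168.3]
wrist_force: [-0.7, 0.8, -0.2]
opening: 0.0637
```

```bash
python3 d.py .462 -.289 .24 168.2; python3 - <<'E'
from h import *
for n in("scene","top"):
    cv2.imwrite(f"pics/{n}1.png",viewer.camera(n))
crop(cv2.imread("pics/scene1.png"),130,120,240,230,6,"pics/s1.png");crop(cv2.imread("pics/top1.png"),330,190,410,270,8,"pics/t1.png")
E
```

```text
t 13.42 pos [ 0.4638 -0.2427  0.313 ] rot [179.79  -0.31 168.32] F [-0.69  0.84 -0.2 ] M [ 0.05  0.06 -0.04] open 0.0637 q [-27.6   0.7  -4.5  85.1   0.1 -16. ]
shift cm (current axes) [-0.76 -4.57  7.3 ] turn 0.12
shift cm (target axes) [-0.77 -4.57  7.3 ]
```

View pics/s1.png

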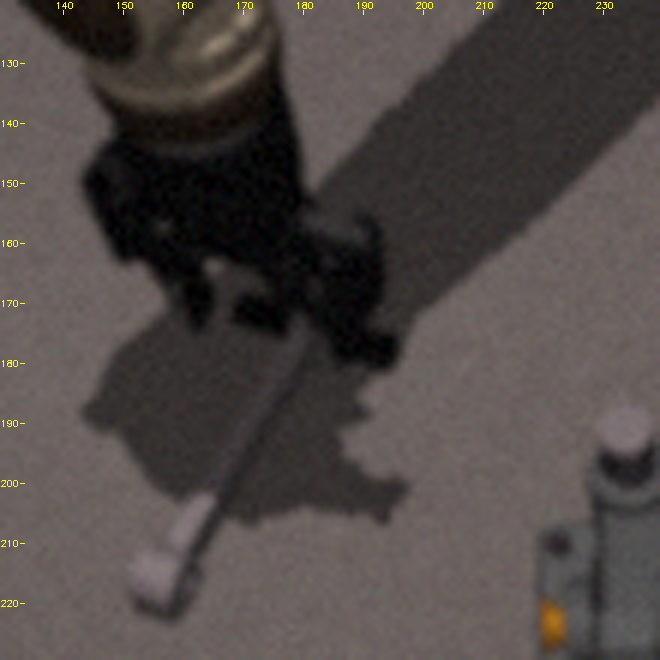

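View pics/t1.png

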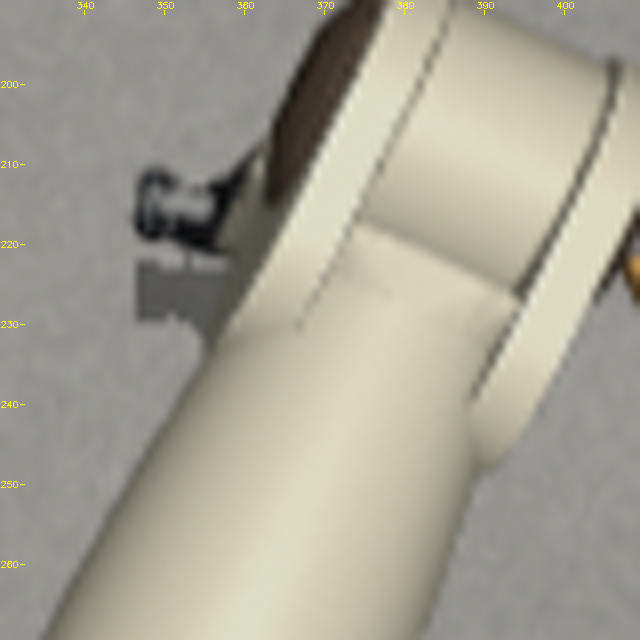

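```bash
python3 - <<'E'
from h import *
o=status.get_obs(); p=o["ee_pos"]; y=np.radians(o["tcp_rot"][2]); ty=np.array([np.sin(y),-np.cos(y),0])
print(p,o["opening"])
for z in(.150,.160,.170):
    print(z,[proj("scene",p-[0,0,z]+s*ty*k).round(1).tolist() for k in(.032,.057) for s in(1,-1)], proj("top",p-[0,0,z]-ty*.057).round(1))
E
```

```text
[ 0.46480641 -0.24113145  0.31905901] 0.04912570250023403
0.15 [[184.0, 174.6], [163.1, 168.4], [192.2, 177.1], [155.1, 166.0]] [379.5 222.6]
0.16 [[184.5, 176.8], [163.8, 170.6], [192.7, 179.3], [155.8, 168.3]] [379.  222.8]
0.17 [[185.1, 179.0], [164.5, 172.8], [193.3, 181.4], [156.5, 170.5]] [378.4 222.9]
```

Emit:
{"op": "move_arm", "data": {
  "commands": [
    {"claw": -0.2,"travel": [-0.4,-2.3,1.5],"turn": 0.1},
    {"claw": -0.2,"travel": [-0.4,-2.3,1.5],"turn": 0},
    {"claw": -0.2,"travel": [0,0,1.5],"turn": 0},
    {"claw": -0.2,"travel": [0,0,1.5],"turn": 0},
    {"claw": -0.2,"travel": [0,0,0],"turn": 0}
  ]
}}

```text
time: 13.93
ee_pos: [0.4644, -0.2871, 0.2591]
tcp_rot: [179.9, 0.1, 168.5]
wrist_force: [-0.2, 0.7, -1.0]
opening: 0.0343
```

```bash
python3 d.py .462 -.289 .18 168.2; python3 - <<'E'
from h import *
for n in("scene",):
    cv2.imwrite(f"pics/{n}2.png",viewer.camera(n))
crop(cv2.imread("pics/scene2.png"),130,120,240,230,6,"pics/s2.png")
E
```

```text
t 13.93 pos [ 0.4644 -0.2871  0.2591] rot [1.7991e+02 1.2000e-01 1.6850e+02] F [-0.23  0.69 -0.98] M [ 0.04  0.02 -0.  ] open 0.0343 q [-31.8   4.   -7.   78.9   0.1 -20.3]
shift cm (current axes) [ 0.19 -0.23  7.91] turn 0.3
shift cm (target axes) [ 0.19 -0.23  7.91]
```

View pics/s2.png

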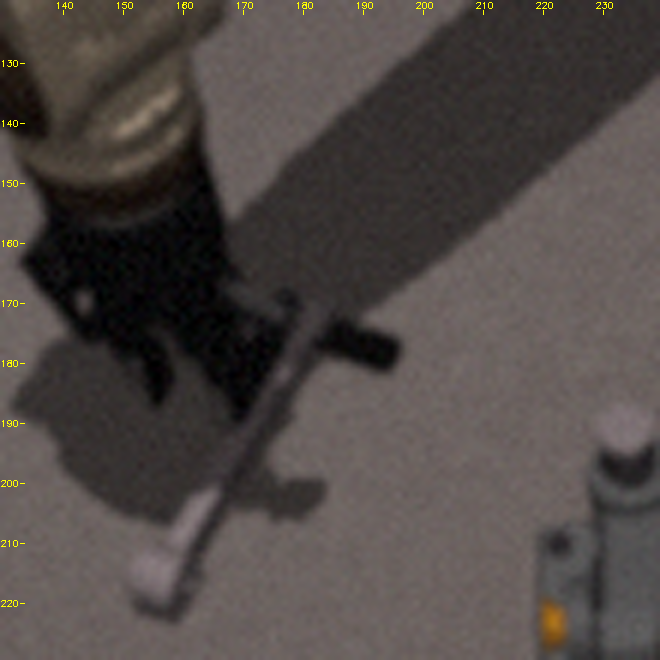

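```bash
python3 - <<'E'
from h import *
o=status.get_obs(); p=o["ee_pos"]; print(proj("scene",p-[0,0,.17]), "grip pt", proj("scene",[.462,-.289,.0225]))
E
```

```text
[162.85566928 186.31312667] grip pt [166.82880019 198.95895935]
```

Emit:
{"op": "move_arm", "data": {
  "commands": [
    {"claw": -0.2,"travel": [0.2,-0.2,3],"turn": 0.3},
    {"claw": -0.2,"travel": [0,0,3],"turn": 0},
    {"claw": -0.2,"travel": [0,0,1],"turn": 0},
    {"claw": -0.2,"travel": [0,0,0.9],"turn": 0},
    {"claw": -0.2,"travel": [0,0,0],"turn": 0}
  ]
}}

```text
time: 14.4
ee_pos: [0.4623, -0.2891, 0.1805]
tcp_rot: [179.9, 0.1, 168.2]
wrist_force: [-0.9, -0.5, 1.3]
opening: 0.0341
```

```bash
python3 d.py .462 -.289 .18 168.2
```

```text
t 14.40 pos [ 0.4623 -0.2891  0.1805] rot [1.7993e+02 1.5000e-01 1.6818e+02] F [-0.92 -0.55  1.31] M [ 0.01 -0.02 -0.03] open 0.0341 q [-32.    6.  -13.7  70.1   0.1 -20.2]
shift cm (current axes) [0.03 0.   0.05] turn -0.02
shift cm (target axes) [0.03 0.   0.05]
```

Emit:
{"op": "move_arm", "data": {
  "commands": [
    {"claw": -1,"travel": [0,0,0],"turn": 0},
    {"claw": -1,"travel": [0,0,0],"turn": 0},
    {"claw": -1,"travel": [0,0,0],"turn": 0},
    {"claw": -1,"travel": [0,0,0],"turn": 0},
    {"claw": -1,"travel": [0,0,0],"turn": 0}
  ],
  "squeeze": 60
}}

```text
time: 14.82
ee_pos: [0.4627, -0.2898, 0.1824]
tcp_rot: [180.0, 0.3, 168.1]
wrist_force: [-0.1, 1.2, 7.9]
opening: 0.0105
```

```bash
python3 d.py; python3 - <<'E'
from h import *
for n in("scene",):
    cv2.imwrite(f"pics/{n}3.png",viewer.camera(n))
crop(cv2.imread("pics/scene3.png"),130,140,240,230,7,"pics/s3.png")
E
```

```text
t 14.82 pos [ 0.4627 -0.2898  0.1824] rot [179.98   0.35 168.14] F [-0.11  1.18  7.9 ] M [0.32 0.08 0.08] open 0.0105 q [-32.1   5.9 -13.6  70.1   0.1 -20.2]
```

View pics/s3.png

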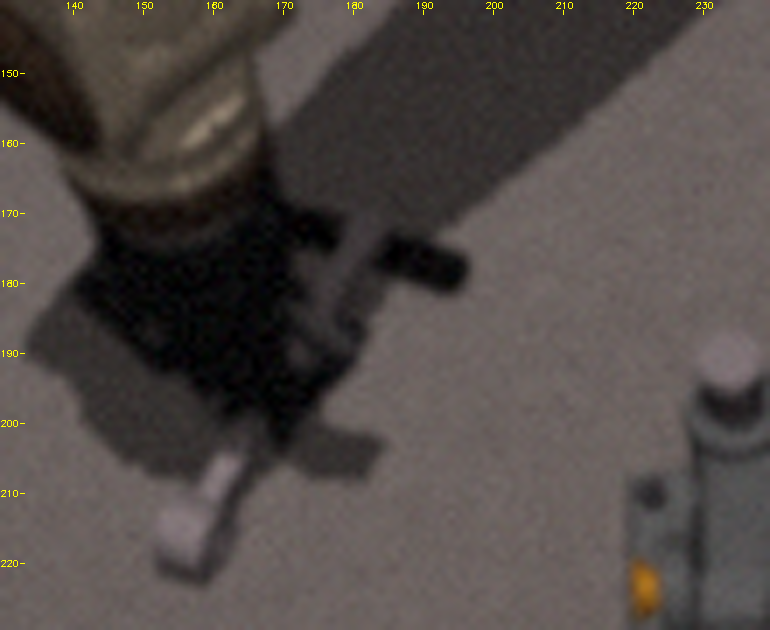

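Emit:
{"op": "move_arm", "data": {
  "commands": [
    {"claw": -1,"travel": [0,0,-0.8],"turn": 0},
    {"claw": -1,"travel": [0,0,-3],"turn": 0},
    {"claw": -1,"travel": [0,0,-4],"turn": 0},
    {"claw": -1,"travel": [0,0,-4],"turn": -4.3},
    {"claw": -1,"travel": [0,0,-4],"turn": -5}
  ]
}}

```text
time: 15.28
ee_pos: [0.4609, -0.2893, 0.3405]
tcp_rot: [180.0, 0.2, 177.6]
wrist_force: [1.1, -0.8, -2.2]
opening: 0.0103
```

Emit:
{"op": "move_arm", "data": {
  "commands": [
    {"claw": -1,"travel": [0,0,-4],"turn": -5},
    {"claw": -1,"travel": [0,0,-2.2],"turn": -5},
    {"claw": -1,"travel": [0,0,0],"turn": -5},
    {"claw": -1,"travel": [0,0,0],"turn": 0}
  ]
}}

```text
time: 15.62
ee_pos: [0.4613, -0.2897, 0.4026]
tcp_rot: [-179.9, 0.3, -167.4]
wrist_force: [0.1, 0.4, -3.9]
opening: 0.0106
```

```bash
python3 d.py .5486 -.0527 .4 -167.6
```

```text
t 15.62 pos [ 0.4613 -0.2897  0.4026] rot [-179.85    0.31 -167.36] F [ 0.08  0.4  -3.92] M [ 0.01 -0.06  0.07] open 0.0106 q [-32.2   4.    8.8  94.5   0.1 -44.8]
shift cm (current axes) [-13.71  21.21   0.26] turn 0.24
shift cm (target axes) [-13.62  21.27   0.26]
```

Emit:
{"op": "move_arm", "data": {
  "commands": [
    {"claw": -1,"travel": [-1.9,3,0],"turn": 0.2},
    {"claw": -1,"travel": [-1.9,3,0],"turn": 0},
    {"claw": -1,"travel": [-1.9,3,0],"turn": 0},
    {"claw": -1,"travel": [-1.9,3,0],"turn": 0},
    {"claw": -1,"travel": [-1.9,3,0],"turn": 0}
  ]
}}

```text
time: 16.03
ee_pos: [0.5223, -0.1213, 0.3996]
tcp_rot: [180.0, 0.1, -168.0]
wrist_force: [0.7, 0.1, -3.6]
opening: 0.0103
```

Emit:
{"op": "move_arm", "data": {
  "commands": [
    {"claw": -1,"travel": [-1.9,3,0],"turn": 0},
    {"claw": -1,"travel": [-1.9,3,0],"turn": 0},
    {"claw": -1,"travel": [-0.3,0.3,0],"turn": 0},
    {"claw": -1,"travel": [0,0,0],"turn": 0}
  ]
}}

```text
time: 16.37
ee_pos: [0.5494, -0.0507, 0.3994]
tcp_rot: [180.0, 0.1, -167.7]
wrist_force: [0.2, 0.4, -3.0]
opening: 0.0104
```

```bash
python3 d.py .5486 -.0527 .4 -167.6; python3 - <<'E'
from h import *
for n in("scene","top"):
    cv2.imwrite(f"pics/{n}4.png",viewer.camera(n))
crop(cv2.imread("pics/scene4.png"),180,150,280,260,6,"pics/s4.png")
crop(cv2.imread("pics/top4.png"),270,150,350,240,6,"pics/t4.png")
E
```

```text
t 16.37 pos [ 0.5494 -0.0507  0.3994] rot [ 1.7997e+02  6.0000e-02 -1.6774e+02] F [ 0.23  0.36 -2.97] M [ 0.   -0.09 -0.04] open 0.0104 q [ -5.3   5.1   9.6  94.5   0.  -17.5]
shift cm (current axes) [ 0.12 -0.18 -0.06] turn -0.14
shift cm (target axes) [ 0.12 -0.18 -0.06]
```

View pics/s4.png

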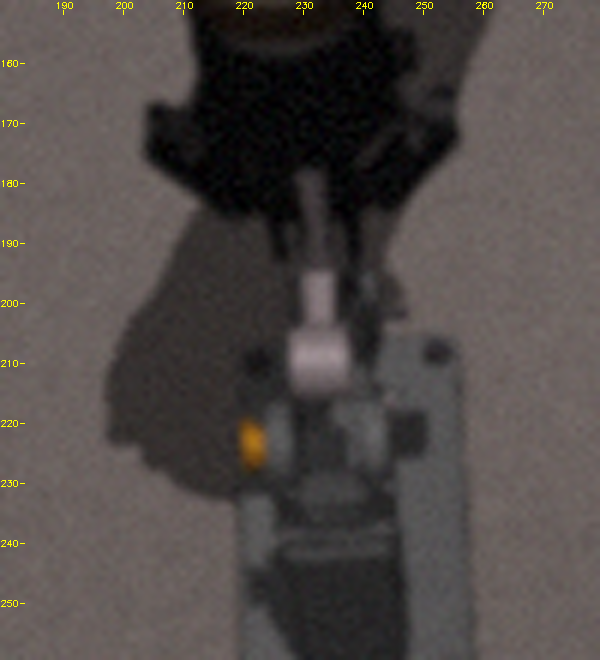

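View pics/t4.png

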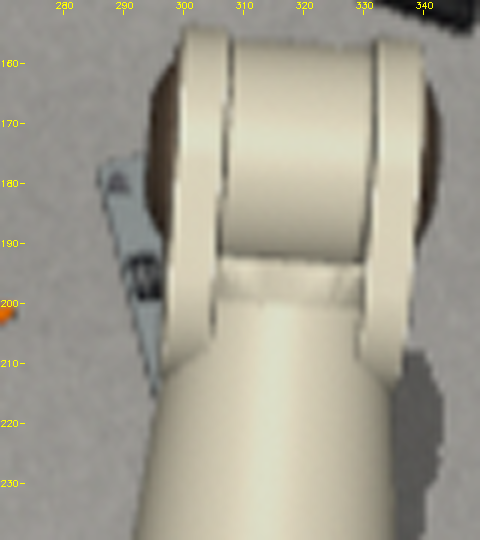

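```bash
python3 - <<'E'
from h import *
def frame(p,yaw): 
    c,s=np.cos(np.radians(yaw)),np.sin(np.radians(yaw)); return lambda l: np.array(p)+np.array([c*l[0]-s*l[1],s*l[0]+c*l[1],l[2]])
E=frame([.5494+.064*np.cos(np.radians(12.26)),-.0507+.064*np.sin(np.radians(12.26)),.2330],12.26)
print("eye top edge -y/+y", proj("scene",E([0,-.012,.016])).round(1),proj("scene",E([0,.012,.016])).round(1), "rear",proj("scene",E([.016,-.012,0])).round(1),proj("scene",E([.016,.012,0])).round(1),"front bar", proj("scene",E([-.016,0,.009])).round(1))
P=frame([.6111,-.039,.175],12.4)
for y in(-.026,-.014,.014,.026): print(y,"top",proj("scene",P([0,y,.02])).round(1),"rear45",proj("scene",P([.014,y,.014])).round(1),"rear",proj("scene",P([.02,y,0])).round(1),"T",proj("top",P([0,y,.02])).round(1),proj("top",P([-.02,y,0])).round(1),proj("top",P([.02,y,0])).round(1))
print("cap",proj("scene",P([-.112,0,-.012])),proj("top",P([-.112,0,-.012])),"bush out",proj("scene",P([0,-.035,0])),proj("top",P([0,-.035,0])))
s=cv2.imread("pics/scene0.png");crop(s,210,180,265,275,6.3,"pics/z1.png");t=cv2.imread("pics/top0.png");crop(t,285,165,330,225,9,"pics/z2.png")
E
```

```text
eye top edge -y/+y [228.2 208.3] [238.  207.7] rear [228.9 217.3] [238.6 216.7] front bar [233.2 204.2]
-0.026 top [223.9 220.1] rear45 [224.2 226. ] rear [224.8 230.9] T [312.  177.2] [313.1 183.5] [310.3 172.6]
-0.014 top [228.7 219.8] rear45 [228.9 225.7] rear [229.5 230.6] T [308.7 178. ] [309.8 184.4] [307.  173.4]
0.014 top [239.7 219.1] rear45 [240. 225.] rear [240.5 229.9] T [300.9 180. ] [302.1 186.3] [299.3 175.3]
0.026 top [244.4 218.8] rear45 [244.7 224.8] rear [245.2 229.7] T [297.5 180.8] [298.8 187.1] [296.  176.1]
cap [234.32587328 191.0215611 ] [312.19335627 210.92406747] bush out [221.16907274 224.49253638] [314.19175554 177.44055259]
```

View pics/z1.png

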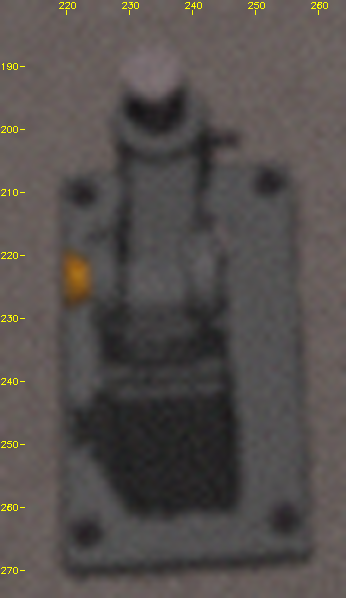

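View pics/z2.png

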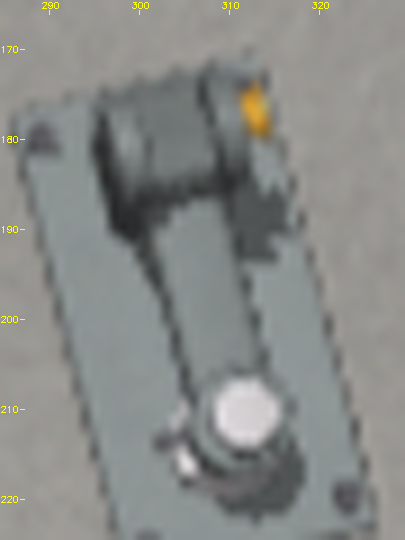

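```bash
python3 d.py .5483 -.0532 .37 -167.6
```

```text
t 16.47 pos [ 0.5488 -0.0528  0.3999] rot [-1.8000e+02  8.0000e-02 -1.6784e+02] F [ 0.18  0.24 -3.02] M [-0.02 -0.06 -0.03] open 0.0106 q [ -5.5   5.    9.6  94.5   0.  -17.7]
shift cm (current axes) [ 0.06 -0.03  2.99] turn -0.24
shift cm (target axes) [ 0.06 -0.03  2.99]
```

Emit:
{"op": "move_arm", "data": {
  "commands": [
    {"claw": -1,"travel": [0.15,-0.22,1],"turn": -0.1},
    {"claw": -1,"travel": [0,0,1],"turn": 0},
    {"claw": -1,"travel": [0,0,1],"turn": 0},
    {"claw": -1,"travel": [0,0,0],"turn": 0}
  ]
}}

```text
time: 16.8
ee_pos: [0.5473, -0.0561, 0.3682]
tcp_rot: [180.0, -0.0, -167.8]
wrist_force: [-2.0, -0.7, -1.4]
opening: 0.0104
```

```bash
python3 d.py .5483 -.0532 .345 -167.6
```

```text
t 16.80 pos [ 0.5473 -0.0561  0.3682] rot [ 179.98   -0.   -167.79] F [-1.99 -0.72 -1.36] M [-0.12  0.31 -0.12] open 0.0104 q [ -5.9   4.4   5.4  91.    0.  -18.1]
shift cm (current axes) [-0.16  0.26  2.32] turn -0.19
shift cm (target axes) [-0.16  0.26  2.32]
```

Emit:
{"op": "move_arm", "data": {
  "commands": [
    {"claw": -1,"travel": [-0.15,0.25,0],"turn": -0.2},
    {"claw": -1,"travel": [0,0,0],"turn": 0}
  ]
}}

```text
time: 16.97
ee_pos: [0.549, -0.0524, 0.3704]
tcp_rot: [180.0, 0.2, -167.5]
wrist_force: [0.0, -0.3, -3.4]
opening: 0.0103
```

```bash
python3 d.py .5483 -.0532 .345 -167.6
```

```text
t 16.97 pos [ 0.549  -0.0524  0.3704] rot [ 179.99    0.18 -167.5 ] F [ 0.01 -0.3  -3.42] M [ 0.07 -0.07  0.02] open 0.0103 q [ -5.5   4.5   5.7  91.1   0.1 -18. ]
shift cm (current axes) [ 0.09 -0.06  2.54] turn 0.1
shift cm (target axes) [ 0.09 -0.06  2.54]
```

Emit:
{"op": "move_arm", "data": {
  "commands": [
    {"claw": -1,"travel": [0.05,-0.03,0.5],"turn": 0},
    {"claw": -1,"travel": [0,0,0.5],"turn": 0},
    {"claw": -1,"travel": [0,0,0],"turn": 0}
  ]
}}

```text
time: 17.22
ee_pos: [0.5486, -0.0527, 0.3593]
tcp_rot: [180.0, 0.1, -167.5]
wrist_force: [-0.2, -0.6, -3.1]
opening: 0.0104
```

Emit:
{"op": "move_arm", "data": {
  "commands": [
    {"claw": -1,"travel": [0,0,0.4],"turn": 0},
    {"claw": -1,"travel": [0,0,0.4],"turn": 0},
    {"claw": -1,"travel": [0,0,0],"turn": 0}
  ]
}}

```text
time: 17.47
ee_pos: [0.5486, -0.0527, 0.3516]
tcp_rot: [180.0, 0.1, -167.5]
wrist_force: [-0.6, 0.1, -3.8]
opening: 0.0104
```

```bash
python3 d.py .5483 -.0532 .345 -167.6
```

```text
t 17.47 pos [ 0.5486 -0.0527  0.3516] rot [ 1.7999e+02  1.2000e-01 -1.6747e+02] F [-0.58  0.13 -3.78] M [ 0.01 -0.06 -0.02] open 0.0104 q [ -5.5   4.3   3.4  89.1   0.  -18. ]
shift cm (current axes) [ 0.04 -0.05  0.66] turn 0.13
shift cm (target axes) [ 0.04 -0.05  0.66]
```

Emit:
{"op": "move_arm", "data": {
  "commands": [
    {"claw": -1,"travel": [0,0,0.3],"turn": 0},
    {"claw": -1,"travel": [0,0,0.3],"turn": 0},
    {"claw": -1,"travel": [0,0,0],"turn": 0}
  ]
}}

```text
time: 17.72
ee_pos: [0.5486, -0.0527, 0.346]
tcp_rot: [180.0, 0.1, -167.5]
wrist_force: [-0.7, 0.7, -3.3]
opening: 0.0104
```

Emit:
{"op": "move_arm", "data": {
  "commands": [
    {"claw": -1,"travel": [0,0,0.2],"turn": 0},
    {"claw": -1,"travel": [0,0,0],"turn": 0}
  ]
}}

```text
time: 17.88
ee_pos: [0.5487, -0.0527, 0.345]
tcp_rot: [-180.0, 0.2, -167.5]
wrist_force: [-0.3, 0.6, 1.9]
opening: 0.0104
```

Emit:
{"op": "move_arm", "data": {
  "commands": [
    {"claw": -1,"travel": [0,0,0.2],"turn": 0},
    {"claw": -1,"travel": [0,0,0],"turn": 0}
  ]
}}

```text
time: 18.05
ee_pos: [0.5487, -0.0527, 0.3434]
tcp_rot: [-180.0, 0.2, -167.5]
wrist_force: [-1.1, 0.3, 4.3]
opening: 0.0103
```

```bash
python3 d.py .5483 -.0532 .339 -167.6
```

```text
t 18.05 pos [ 0.5487 -0.0527  0.3434] rot [-179.96    0.24 -167.47] F [-1.13  0.31  4.32] M [0.01 0.55 0.02] open 0.0103 q [ -5.5   4.2   2.4  88.    0.  -18. ]
shift cm (current axes) [ 0.05 -0.04  0.44] turn 0.13
shift cm (target axes) [ 0.05 -0.04  0.44]
```

Emit:
{"op": "move_arm", "data": {
  "commands": [
    {"claw": -1,"travel": [0,0,0.2],"turn": 0},
    {"claw": -1,"travel": [0,0,0],"turn": 0}
  ]
}}

```text
time: 18.22
ee_pos: [0.5488, -0.0527, 0.3416]
tcp_rot: [-180.0, 0.3, -167.5]
wrist_force: [-0.3, 0.3, 6.0]
opening: 0.0105
```

```bash
python3 d.py
```

```text
t 18.22 pos [ 0.5488 -0.0527  0.3416] rot [-179.96    0.28 -167.47] F [-0.28  0.34  5.96] M [ 0.03  0.39 -0.08] open 0.0105 q [ -5.5   4.1   2.2  87.8   0.  -18. ]
```

Emit:
{"op": "move_arm", "data": {
  "commands": [
    {"claw": -1,"travel": [0,0,0.2],"turn": 0},
    {"claw": -1,"travel": [0,0,0],"turn": 0}
  ]
}}

```text
time: 18.38
ee_pos: [0.549, -0.0527, 0.3397]
tcp_rot: [-179.9, 0.3, -167.5]
wrist_force: [0.5, 0.4, 6.3]
opening: 0.0104
```

```bash
python3 d.py
```

```text
t 18.38 pos [ 0.549  -0.0527  0.3397] rot [-179.95    0.32 -167.47] F [0.48 0.41 6.25] M [ 0.05  0.22 -0.06] open 0.0104 q [ -5.5   4.1   2.   87.5   0.  -18. ]
```

Emit:
{"op": "move_arm", "data": {
  "commands": [
    {"claw": -0.6,"travel": [0,0,0],"turn": 0},
    {"claw": -0.4,"travel": [0,0,0],"turn": 0},
    {"claw": -0.2,"travel": [0,0,0],"turn": 0},
    {"claw": 0,"travel": [0,0,0],"turn": 0}
  ]
}}

```text
time: 18.72
ee_pos: [0.5487, -0.0527, 0.3385]
tcp_rot: [-180.0, 0.2, -167.5]
wrist_force: [0.2, 0.4, -0.1]
opening: 0.0423
```

Emit:
{"op": "move_arm", "data": {
  "commands": [
    {"claw": 0.1,"travel": [0,0,-1],"turn": 0},
    {"claw": 0.1,"travel": [0,0,-2.5],"turn": 0},
    {"claw": 0.1,"travel": [0,0,-4],"turn": 0},
    {"claw": 0.1,"travel": [0,0,-2],"turn": 0}
  ]
}}

```text
time: 19.05
ee_pos: [0.5479, -0.0527, 0.438]
tcp_rot: [-179.9, 0.4, -167.5]
wrist_force: [-0.0, -0.0, 1.1]
opening: 0.0469
```

```bash
python3 d.py; python3 - <<'E'
from h import *
for n in("scene","top"):
    cv2.imwrite(f"pics/{n}5.png",viewer.camera(n))
crop(cv2.imread("pics/scene5.png"),180,150,280,260,6,"pics/s5.png")
E
```

```text
t 19.05 pos [ 0.5479 -0.0527  0.438 ] rot [-179.93    0.35 -167.47] F [-0.02 -0.04  1.08] M [-0.02 -0.01 -0.06] open 0.0469 q [ -5.5   5.7  14.6  98.5   0.  -18. ]
```

View pics/s5.png

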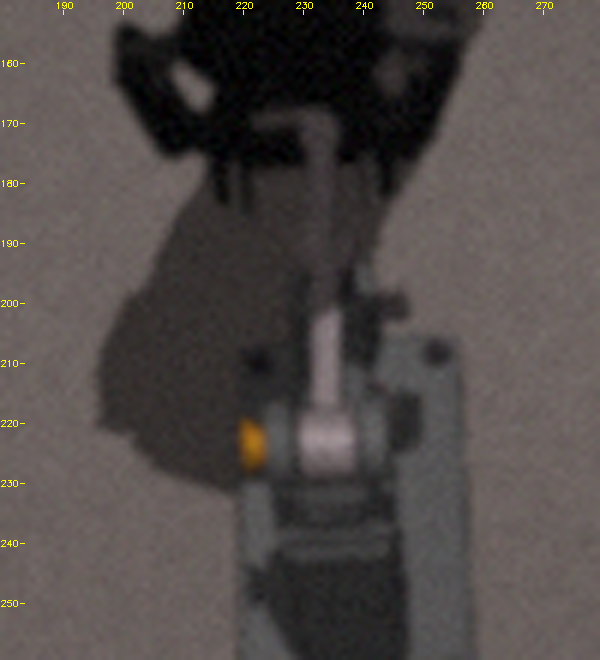

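```bash
python3 - <<'E'
from m import *
gt,a=blob(T,(214,208,236,228),dk(75,30)); gs,b=blob(S,(338,216,362,238),dk(50,20)); print("handle",gt,a,gs,b,tri(gs,gt),onz("top",*gt,.036),onz("scene",*gs,.036))
for n,im,L in(("top",T,[((223,194),(221.3,211)),((226.5,194),(224.5,211))]),("scene",S,[((343,253),(348.5,234)),((346.5,255),(352,235))])):
    for a,b in L:
        p,q,r=edge(im,a,b,f=.1,h=2); P,Q=onz(n,*p,.036),onz(n,*q,.036); print(n,p.round(1),q.round(1),r.round(2),P[:2].round(4),Q[:2].round(4),np.degrees(np.arctan2(*(P-Q)[[1,0]])).round(2))
# bush/handle occlusion fine; block edges
for n,im,L in(("top",T,[((197,190),(235,195)),((195,208),(234,213.5))]),("scene",S,[((336,231.5),(387.5,244.5))])):
    for a,b in L:
        p,q,r=edge(im,a,b,f=.05,h=3); P,Q=onz(n,*p,.038),onz(n,*q,.038); print("blk",n,r.round(2),P[:2].round(4),Q[:2].round(4),np.degrees(np.arctan2(*(P-Q)[[1,0]])).round(2))
E
```

```text
handle [222.67762071 217.21286947] [ 7  5  6  9 36] [351.72015504 227.40465116] [10  8  7  8 38] (array([0.49717862, 0.26622105, 0.0454594 ]), np.float64(1.1460902619346913)) [0.49783023 0.26791518 0.036     ] [0.49127641 0.26617123 0.036     ]
top [224.2 194.1] [222.2 211.1] 0.09 [0.5853 0.2604] [0.521  0.2694] -7.91
top [226.5 194. ] [224.1 210.9] 0.04 [0.5856 0.2518] [0.5215 0.2622] -9.22
scene [343.2 253. ] [348.3 234. ] 0.05 [0.5781 0.2491] [0.5145 0.2583] -8.18
scene [346.  254.9] [351.5 234.9] 0.09 [0.5827 0.2573] [0.5162 0.2675] -8.69
blk top 0.27 [0.6049 0.3628] [0.5814 0.2192] 80.74
blk top 0.28 [0.5307 0.3724] [0.5062 0.2253] 80.52
blk scene 0.25 [0.5106 0.2233] [0.5336 0.3691] -98.98
```

```bash
python3 d.py .4945 .268 .29 171
```

```text
t 19.15 pos [ 0.5483 -0.0528  0.4386] rot [-179.87    0.54 -167.47] F [-0.43  0.65  0.21] M [-0.02 -0.01 -0.  ] open 0.0469 q [ -5.5   5.7  14.6  98.4   0.  -18. ]
shift cm (current axes) [-1.7  32.48 14.86] turn 21.53
shift cm (target axes) [10.33 30.84 14.86]
```

Emit:
{"op": "move_arm", "data": {
  "commands": [
    {"claw": 0.1,"travel": [0,0,0],"turn": 7.1},
    {"claw": 0.1,"travel": [0,0,0],"turn": 7.1},
    {"claw": 0.1,"travel": [0,0,0],"turn": 7.1},
    {"claw": 0,"travel": [0,0,0],"turn": 0}
  ]
}}

```text
time: 19.48
ee_pos: [0.5484, -0.0527, 0.4334]
tcp_rot: [179.9, 0.1, 170.9]
wrist_force: [0.7, -0.3, 1.2]
opening: 0.0425
```

```bash
python3 d.py .4945 .268 .29 171
```

```text
t 19.48 pos [ 0.5484 -0.0527  0.4334] rot [1.7995e+02 1.3000e-01 1.7090e+02] F [ 0.67 -0.31  1.2 ] M [ 0.04 -0.02 -0.03] open 0.0425 q [-5.5  5.8 14.2 98.2  0.   3.6]
shift cm (current axes) [10.39 30.82 14.34] turn -0.1
shift cm (target axes) [10.34 30.84 14.34]
```

Emit:
{"op": "move_arm", "data": {
  "commands": [
    {"claw": 0,"travel": [1.15,3.4,1],"turn": 0},
    {"claw": 0,"travel": [1.15,3.4,1],"turn": 0},
    {"claw": 0,"travel": [1.15,3.4,1],"turn": 0},
    {"claw": 0,"travel": [1.15,3.4,1],"turn": 0},
    {"claw": 0,"travel": [1.15,3.4,1],"turn": 0}
  ]
}}

```text
time: 19.9
ee_pos: [0.517, 0.1255, 0.3831]
tcp_rot: [179.9, 0.2, 171.5]
wrist_force: [0.9, -0.4, 0.1]
opening: 0.0432
```

Emit:
{"op": "move_arm", "data": {
  "commands": [
    {"claw": 0,"travel": [1.15,3.4,1.5],"turn": 0},
    {"claw": 0,"travel": [1.15,3.4,1.5],"turn": 0},
    {"claw": 0,"travel": [1.15,3.4,1.5],"turn": 0},
    {"claw": -0.2,"travel": [1.15,3.4,1.5],"turn": 0},
    {"claw": -0.2,"travel": [0,0,0],"turn": 0}
  ]
}}

```text
time: 20.32
ee_pos: [0.4914, 0.27, 0.3199]
tcp_rot: [-180.0, -0.1, 171.7]
wrist_force: [-0.9, 0.2, -1.0]
opening: 0.0339
```

Emit:
{"op": "move_arm", "data": {
  "commands": [
    {"claw": -0.2,"travel": [0,0,0],"turn": 0}
  ]
}}

```text
time: 20.4
ee_pos: [0.4923, 0.267, 0.3222]
tcp_rot: [-180.0, 0.1, 171.6]
wrist_force: [0.4, -0.3, 0.1]
opening: 0.034
```

```bash
python3 d.py .4945 .268 .22 171
```

```text
t 20.40 pos [0.4923 0.267  0.3222] rot [-1.7996e+02  5.0000e-02  1.7164e+02] F [ 0.38 -0.26  0.1 ] M [-0.06 -0.    0.  ] open 0.0340 q [28.5  5.5  1.5 86.  -0.1 36.9]
shift cm (current axes) [-0.2   0.13 10.22] turn 0.64
shift cm (target axes) [-0.2   0.13 10.22]
```

Down to 70 mm above, then a look from the scene camera.

Emit:
{"op": "move_arm", "data": {
  "commands": [
    {"claw": -0.3,"travel": [-0.2,0.1,3],"turn": 0.6},
    {"claw": -0.3,"travel": [0,0,3.2],"turn": 0},
    {"claw": -0.3,"travel": [0,0,3],"turn": 0},
    {"claw": -0.3,"travel": [0,0,0],"turn": 0},
    {"claw": -0.3,"travel": [0,0,0],"turn": 0}
  ]
}}

```text
time: 20.82
ee_pos: [0.4955, 0.2651, 0.2314]
tcp_rot: [-180.0, 0.1, 170.7]
wrist_force: [-0.5, -0.6, 0.9]
opening: 0.0297
```

```bash
python3 d.py .4945 .268 .189 171;python3 - <<'E'
from h import *
for n in("scene",):
    cv2.imwrite(f"pics/{n}6.png",viewer.camera(n))
crop(cv2.imread("pics/scene6.png"),310,170,400,270,6,"pics/s6.png")
o=status.get_obs();p=o["ee_pos"];print(proj("scene",p-[0,0,.17]),proj("scene",[.4945,.268,.034]))
E
```

```text
t 20.82 pos [0.4955 0.2651 0.2314] rot [-1.7997e+02  7.0000e-02  1.7066e+02] F [-0.54 -0.59  0.88] M [-0.03 -0.02 -0.01] open 0.0297 q [28.2  6.8 -7.2 76.  -0.1 37.5]
shift cm (current axes) [0.15 0.27 4.24] turn -0.34
shift cm (target axes) [0.14 0.27 4.24]
[352.39581895 223.68757121] [352.20318553 228.80231893]
```

View pics/s6.png

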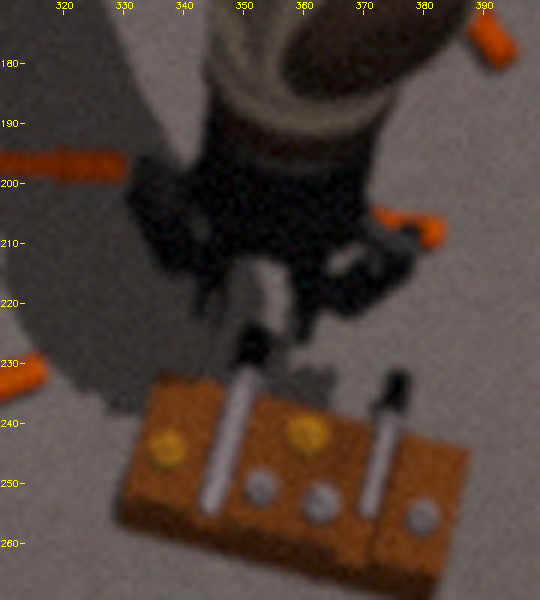

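```bash
python3 d.py .4925 .267 .189 171
```

```text
t 20.87 pos [0.496  0.2656 0.2332] rot [179.92   0.21 170.65] F [-0.18  0.25  0.57] M [0.01 0.02 0.04] open 0.0297 q [28.2  6.7 -7.  76.1 -0.1 37.5]
shift cm (current axes) [0.37 0.08 4.42] turn -0.35
shift cm (target axes) [0.37 0.08 4.42]
```

Emit:
{"op": "move_arm", "data": {
  "commands": [
    {"claw": -0.3,"travel": [0.32,0.15,1.5],"turn": -0.3},
    {"claw": -0.3,"travel": [0,0,1.5],"turn": 0},
    {"claw": -0.3,"travel": [0,0,1.1],"turn": 0},
    {"claw": -0.3,"travel": [0,0,0],"turn": 0},
    {"claw": -0.3,"travel": [0,0,0],"turn": 0}
  ]
}}

```text
time: 21.28
ee_pos: [0.4931, 0.2682, 0.1918]
tcp_rot: [179.9, 0.2, 170.9]
wrist_force: [-0.3, 0.0, 0.8]
opening: 0.0298
```

```bash
python3 d.py .4925 .267 .189 171
```

```text
t 21.28 pos [0.4931 0.2682 0.1918] rot [179.91   0.22 170.93] F [-0.34  0.04  0.79] M [ 0.   -0.02  0.01] open 0.0298 q [ 28.6   7.7 -10.6  71.5  -0.1  37.6]
shift cm (current axes) [ 0.04 -0.13  0.28] turn -0.07
shift cm (target axes) [ 0.04 -0.13  0.28]
```

Emit:
{"op": "move_arm", "data": {
  "commands": [
    {"claw": -0.3,"travel": [0,-0.1,0.28],"turn": 0},
    {"claw": -0.3,"travel": [0,0,0],"turn": 0},
    {"claw": -1,"travel": [0,0,0],"turn": 0},
    {"claw": -1,"travel": [0,0,0],"turn": 0},
    {"claw": -1,"travel": [0,0,0],"turn": 0}
  ],
  "squeeze": 60
}}

```text
time: 21.7
ee_pos: [0.4928, 0.2674, 0.1884]
tcp_rot: [179.9, 0.2, 170.9]
wrist_force: [-0.4, -0.2, 2.7]
opening: 0.0139
```

Emit:
{"op": "move_arm", "data": {
  "commands": [
    {"claw": -1,"travel": [0,0,0],"turn": 0},
    {"claw": -1,"travel": [0,0,0],"turn": 0}
  ],
  "squeeze": 100
}}

```text
time: 21.87
ee_pos: [0.4927, 0.2673, 0.1884]
tcp_rot: [179.9, 0.2, 170.9]
wrist_force: [-0.6, 0.1, 4.7]
opening: 0.013
```

```bash
python3 d.py .4925 .267 .189 171
```

```text
t 21.87 pos [0.4927 0.2673 0.1884] rot [179.92   0.21 170.93] F [-0.62  0.05  4.69] M [-0.14  0.   -0.  ] open 0.0130 q [ 28.5   7.7 -10.9  71.1  -0.1  37.6]
shift cm (current axes) [ 0.02 -0.04 -0.06] turn -0.07
shift cm (target axes) [ 0.02 -0.04 -0.06]
```

Emit:
{"op": "move_arm", "data": {
  "commands": [
    {"claw": -1,"travel": [0,0,-0.5],"turn": 0},
    {"claw": -1,"travel": [0,0,-1],"turn": 0},
    {"claw": -1,"travel": [0,0,-3],"turn": 0},
    {"claw": -1,"travel": [0,0,-4],"turn": 0},
    {"claw": -1,"travel": [0,0,-4],"turn": 0}
  ]
}}

```text
time: 22.28
ee_pos: [0.4916, 0.267, 0.314]
tcp_rot: [-180.0, 0.1, 170.9]
wrist_force: [1.3, 0.2, -0.8]
opening: 0.0132
```

Emit:
{"op": "move_arm", "data": {
  "commands": [
    {"claw": -1,"travel": [0,0,-4],"turn": 0},
    {"claw": -1,"travel": [0,0,-3],"turn": 0},
    {"claw": -1,"travel": [0,0,0],"turn": -7},
    {"claw": -1,"travel": [0,0,0],"turn": -7},
    {"claw": -1,"travel": [0,0,0],"turn": -7}
  ]
}}

```text
time: 22.7
ee_pos: [0.4919, 0.2671, 0.3842]
tcp_rot: [180.0, 0.2, -167.7]
wrist_force: [-0.2, 0.4, -2.0]
opening: 0.013
```

```bash
python3 d.py; python3 - <<'E'
from h import *
for n in("scene","top"):
    cv2.imwrite(f"pics/{n}7.png",viewer.camera(n))
s=cv2.imread("pics/scene7.png"); crop(s,300,140,400,240,6,"pics/s7.png")
crop(s,205,160,265,245,7,"pics/s7b.png"); crop(cv2.imread("pics/top7.png"),275,155,345,235,8,"pics/t7.png")
E
```

```text
t 22.70 pos [0.4919 0.2671 0.3842] rot [ 179.99    0.25 -167.73] F [-0.17  0.36 -1.96] M [-0.03  0.14  0.03] open 0.0130 q [28.5  5.8  8.7 92.6 -0.1 16.2]
```

View pics/s7.png

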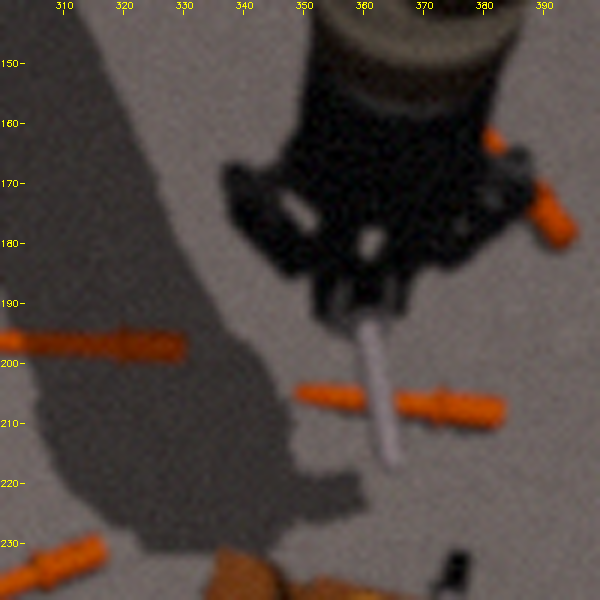

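View pics/s7b.png

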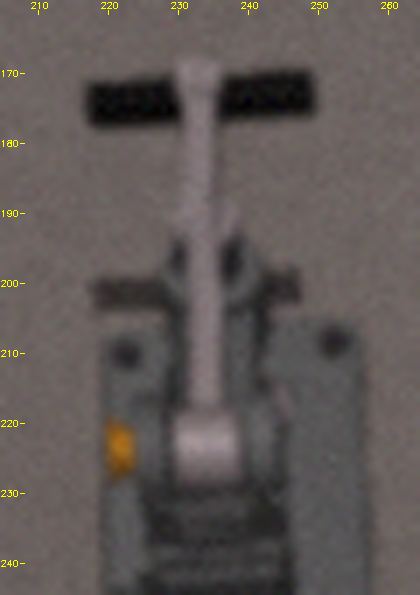

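View pics/t7.png

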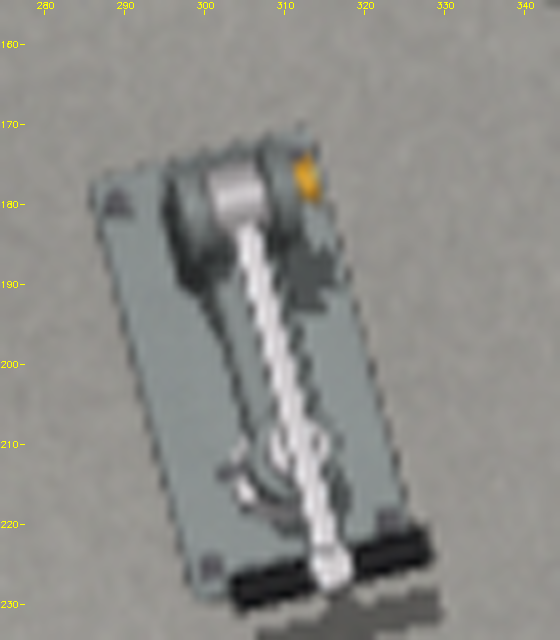

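```bash
python3 - <<'E'
from h import *
o=status.get_obs();p=o["ee_pos"];y=np.radians(o["tcp_rot"][2]+180);d=np.array([np.cos(y),np.sin(y),0])
for k in(.019,.048,.089): print(k,proj("scene",p-[0,0,.1544]+d*k).round(1),proj("top",p-[0,0,.1544]+d*k).round(1))
s5=cv2.imread("pics/scene7.png").astype(float);s4=cv2.imread("pics/scene4.png").astype(float)
def eye(im,box):
    x0,y0,x1,y1=box; m=im[y0:y1,x0:x1].mean(2); print(m[:,4:6+4].mean(1).round().astype(int)); print(m[6:10].mean(0).round().astype(int))
eye(s4,(224,200,244,218)); eye(s5,(224,214,244,232))
def frame(p,yaw): 
    c,s=np.cos(np.radians(yaw)),np.sin(np.radians(yaw)); return lambda l: np.array(p)+np.array([c*l[0]-s*l[1],s*l[0]+c*l[1],l[2]])
for nm,px,py in(("avg",.6111,-.039),("scn",.6085,-.041)):
    P=frame([px,py,.1725],12.4)
    print(nm,"eye top",proj("scene",P([0,-.012,.016])).round(1),proj("scene",P([0,.012,.016])).round(1),"grip end",proj("scene",P([-.168,0,0])).round(1),"T eye",proj("top",P([0,0,.016])).round(1),"T grip",proj("top",P([-.168,0,.0])).round(1))
E=frame([.549+.064*np.cos(np.radians(12.26)),-.0517+.064*np.sin(np.radians(12.26)),.2330],12.26)
print("hover",proj("scene",E([0,-.012,.016])),proj("scene",E([0,.012,.016])))
t=cv2.imread("pics/top7.png"); crop(t,170,180,260,260,7,"pics/t7c.png")
E
```

```text
0.019 [361.  193.9] [214.9 209.6]
0.048 [362.6 203.3] [212.9 201.3]
0.089 [365.1 217. ] [210.2 189.7]
[ 82  82  78  77  82  99 111 122 134 139 132 116 103  93  80  65  49  41]
[ 39  41  44  58  97 125 135 133 134 133 134 136 130 108  68  41  34  30
  37  62]
[ 77  74  74  69  75  88  99 110 120 122 113  99  89  78  68  54  47  51]
[ 87  90  90  85  68  80 119 135 138 138 136 138 139 134 112  88  85  94
  97  90]
avg eye top [229.7 221.1] [239.1 220.5] grip end [233.6 172.5] T eye [304.7 179.3] T grip [316.3 226.2]
scn eye top [229.1 220.2] [238.5 219.6] grip end [233.1 171.6] T eye [305.3 180. ] T grip [316.9 226.9]
hover [227.82869272 208.06759541] [237.61938227 207.49612228]
```

View pics/t7c.png

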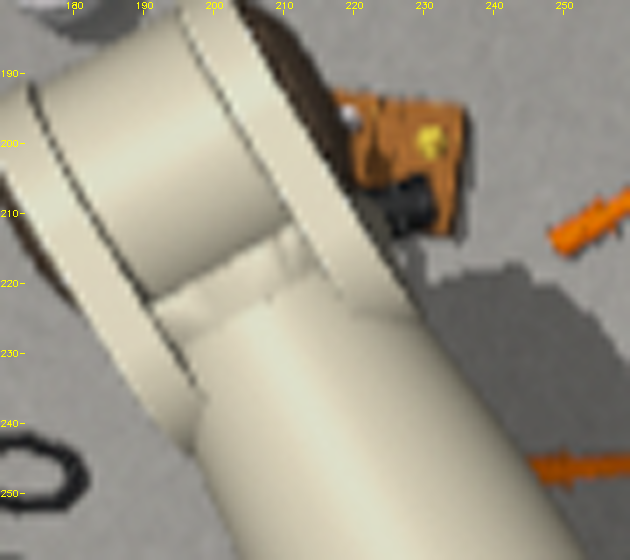

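Emit:
{"op": "move_arm", "data": {
  "commands": [
    {"claw": -1,"travel": [0,0,-1],"turn": -7},
    {"claw": -1,"travel": [0,0,-1],"turn": -7},
    {"claw": -1,"travel": [0,0,0],"turn": -7},
    {"claw": -1,"travel": [0,0,0],"turn": -7},
    {"claw": -1,"travel": [0,0,0],"turn": -7}
  ]
}}

```text
time: 23.22
ee_pos: [0.4918, 0.2671, 0.4031]
tcp_rot: [-179.9, 0.1, -133.0]
wrist_force: [0.5, -0.9, -0.4]
opening: 0.0131
```

Emit:
{"op": "move_arm", "data": {
  "commands": [
    {"claw": -1,"travel": [0,0,0],"turn": -7},
    {"claw": -1,"travel": [0,0,0],"turn": -7},
    {"claw": -1,"travel": [0,0,0],"turn": -7},
    {"claw": -1,"travel": [0,0,0],"turn": -7},
    {"claw": -1,"travel": [0,0,0],"turn": -7}
  ]
}}

```text
time: 23.63
ee_pos: [0.4918, 0.2671, 0.403]
tcp_rot: [-179.8, 0.0, -98.0]
wrist_force: [-0.4, -0.7, -0.5]
opening: 0.0128
```

Emit:
{"op": "move_arm", "data": {
  "commands": [
    {"claw": -1,"travel": [0,0,0],"turn": -7},
    {"claw": -1,"travel": [0,0,0],"turn": -7},
    {"claw": -1,"travel": [0,0,0],"turn": -6},
    {"claw": -1,"travel": [0,0,0],"turn": 0}
  ]
}}

```text
time: 23.97
ee_pos: [0.4918, 0.2671, 0.403]
tcp_rot: [-179.8, -0.0, -78.0]
wrist_force: [0.5, -0.9, -1.3]
opening: 0.013
```

```bash
python3 d.py .644 -.1845 .4 -77.6
```

```text
t 23.97 pos [0.4918 0.2671 0.403 ] rot [-1.7984e+02 -2.0000e-02 -7.8050e+01] F [ 0.54 -0.93 -1.27] M [-0.09 -0.02 -0.04] open 0.0130 q [ 28.5   6.2  11.2  94.9  -0.1 -73.4]
shift cm (current axes) [47.34 -5.54  0.3 ] turn -0.45
shift cm (target axes) [47.38 -5.17  0.3 ]
```

Emit:
{"op": "move_arm", "data": {
  "commands": [
    {"claw": -1,"travel": [3.5,-0.38,0],"turn": -0.4},
    {"claw": -1,"travel": [3.5,-0.38,0],"turn": 0},
    {"claw": -1,"travel": [3.5,-0.38,0],"turn": 0},
    {"claw": -1,"travel": [3.5,-0.38,0],"turn": 0},
    {"claw": -1,"travel": [3.5,-0.38,0],"turn": 0}
  ]
}}

```text
time: 24.38
ee_pos: [0.5477, 0.0987, 0.4031]
tcp_rot: [-179.8, -0.0, -78.1]
wrist_force: [0.7, -0.2, -1.5]
opening: 0.013
```

Emit:
{"op": "move_arm", "data": {
  "commands": [
    {"claw": -1,"travel": [3.5,-0.38,0],"turn": 0},
    {"claw": -1,"travel": [3.5,-0.38,0],"turn": 0},
    {"claw": -1,"travel": [3.5,-0.38,0],"turn": 0},
    {"claw": -1,"travel": [3.5,-0.38,0],"turn": 0},
    {"claw": -1,"travel": [3.5,-0.38,0],"turn": 0}
  ]
}}

```text
time: 24.8
ee_pos: [0.6037, -0.0685, 0.4032]
tcp_rot: [-179.8, -0.0, -78.1]
wrist_force: [-0.8, -0.1, -1.5]
opening: 0.0132
```

Emit:
{"op": "move_arm", "data": {
  "commands": [
    {"claw": -1,"travel": [3.5,-0.38,0],"turn": 0},
    {"claw": -1,"travel": [3.5,-0.38,0],"turn": 0},
    {"claw": -1,"travel": [3.5,-0.38,0],"turn": 0},
    {"claw": -1,"travel": [1.5,-0.2,0],"turn": 0},
    {"claw": -1,"travel": [0,0,0],"turn": 0}
  ]
}}

```text
time: 25.22
ee_pos: [0.6428, -0.1845, 0.4018]
tcp_rot: [-179.9, -0.0, -78.3]
wrist_force: [0.1, -0.3, -0.9]
opening: 0.0131
```

```bash
python3 d.py .644 -.1845 .33 -77.6
```

```text
t 25.22 pos [ 0.6428 -0.1845  0.4018] rot [-1.799e+02 -1.000e-02 -7.828e+01] F [ 0.11 -0.28 -0.89] M [-0.04 -0.03 -0.03] open 0.0131 q [ -16.    22.4   30.5   98.     0.  -117.7]
shift cm (current axes) [ 0.02 -0.12  7.18] turn -0.68
shift cm (target axes) [ 0.02 -0.12  7.18]
```

Emit:
{"op": "move_arm", "data": {
  "commands": [
    {"claw": -1,"travel": [0,-0.1,2.4],"turn": -0.7},
    {"claw": -1,"travel": [0,0,2.4],"turn": 0},
    {"claw": -1,"travel": [0,0,2.4],"turn": 0},
    {"claw": -1,"travel": [0,0,0],"turn": 0},
    {"claw": -1,"travel": [0,0,0],"turn": 0}
  ]
}}

```text
time: 25.63
ee_pos: [0.643, -0.1801, 0.3304]
tcp_rot: [-180.0, 0.1, -77.1]
wrist_force: [0.7, 0.1, -0.2]
opening: 0.0131
```

```bash
python3 - <<'E'
from h import *
s=viewer.camera("scene");t=viewer.camera("top");cv2.imwrite("pics/scene8.png",s);cv2.imwrite("pics/top8.png",t)
crop(s,140,160,270,250,6,"pics/s8.png");crop(t,280,140,370,230,7,"pics/t8.png")
o=status.get_obs();p=o["ee_pos"];y=np.radians(o["tcp_rot"][2]+180);d=np.array([np.cos(y),np.sin(y),0])
for k in(.019,.048,.073,.089): print(k,proj("scene",p-[0,0,.1544]+d*k).round(1),proj("top",p-[0,0,.1544]+d*k).round(1))
E
python3 d.py .644 -.1845 .3294 -77.6
```

```text
0.019 [185.3 226.3] [339.3 170.7]
0.048 [196.7 225.5] [331.3 172.8]
0.073 [206.5 224.8] [324.5 174.6]
0.089 [212.8 224.4] [320.1 175.7]
t 25.73 pos [ 0.6435 -0.1804  0.3331] rot [-1.7972e+02 -7.0000e-02 -7.7070e+01] F [-0.03 -0.88 -0.04] M [ 0.03 -0.01  0.03] open 0.0131 q [-1.570e+01  2.070e+01  2.070e+01  8.970e+01  1.000e-01 -1.186e+02]
shift cm (current axes) [0.41 0.05 0.37] turn 0.53
shift cm (target axes) [0.41 0.04 0.37]
```

View pics/s8.png

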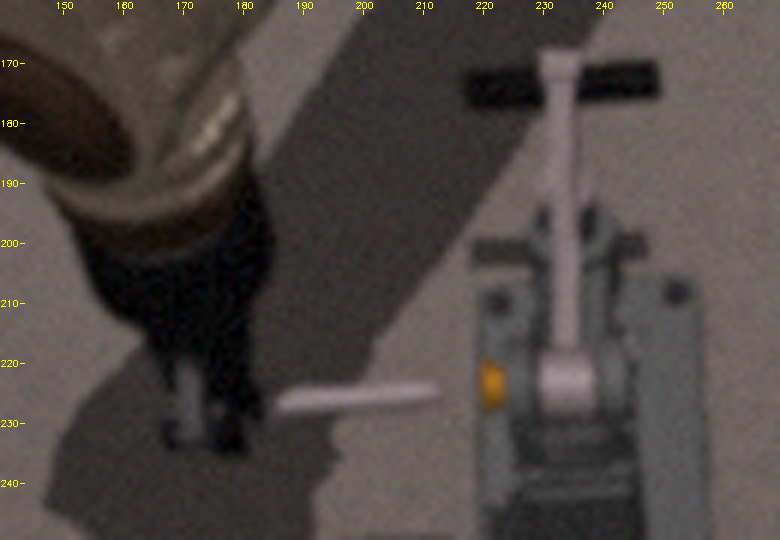

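View pics/t8.png

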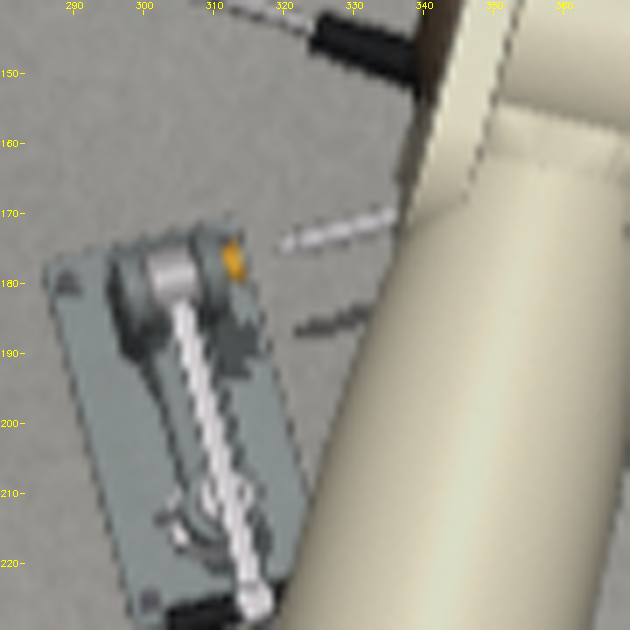

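```bash
python3 - <<'E'
from m import *
s=cv2.imread("pics/scene8.png").astype(float);t=cv2.imread("pics/top8.png").astype(float)
def frame(p,yaw): 
    c,q=np.cos(np.radians(yaw)),np.sin(np.radians(yaw)); return lambda l: np.array(p)+np.array([c*l[0]-q*l[1],q*l[0]+c*l[1],l[2]])
P=frame([.612,-.039,.175],12.4)
for so in(.004,.008):
  A=[P([.0125*np.sin(a),y,.0125*np.cos(a)]) for a in np.radians(np.arange(-70,71,10)) for y in np.linspace(-.029-so,-.026-so,4)]
  print("pred bush",so,np.mean([proj("scene",a) for a in A],0).round(2),np.mean([proj("top",a) for a in A],0).round(2), "ends scene",proj("scene",P([.0125,-.03-so,0])).round(1),proj("scene",P([-.0125*.7,-.03-so,.0125*.7])).round(1))
og2=lambda c:np.clip(c[...,2]-c[...,0]-25,0,20)
print("obs",blob(s,(212,210,234,236),og2),blob(t,(304,166,322,188),og2))
# pin axis: brightness weighted by columns
for n,im,cols,r in(("scene",s,range(190,212,3),(219,232)),("top",t,range(320,336,2),(166,180))):
    for c in cols:
        v=im[r[0]:r[1],c].mean(1); w=np.clip(v-np.median(v)-8,0,None); print(n,c,(w@np.arange(*r)/w.sum()).round(2),end=" | ")
    print()
o=status.get_obs();p=o["ee_pos"];y=np.radians(o["tcp_rot"][2]+180);d=np.array([np.cos(y),np.sin(y),0]); print(p,o["tcp_rot"])
for n in("scene","top"):
    a,b=[proj(n,p-[0,0,.1544]+d*k+[0,0,.003]) for k in(.025,.075)]; print(n,"pred line",a.round(2),b.round(2))
E
```

```text
pred bush 0.004 [222.1  222.79] [313.38 177.03] ends scene [221.5 228.9] [221.1 220.1]
pred bush 0.008 [220.53 222.88] [314.49 176.76] ends scene [219.9 229. ] [219.6 220.2]
obs (array([221.6991018, 223.6242515]), array([ 8, 10,  5,  8, 36], dtype=int32)) (array([312.97635135, 176.86148649]), array([ 7,  8,  4,  7, 18], dtype=int32))
scene 190 225.96 | scene 193 225.86 | scene 196 226.26 | scene 199 225.51 | scene 202 225.06 | scene 205 224.81 | scene 208 224.59 | scene 211 224.34 | 
top 320 174.45 | top 322 nan | top 324 173.45 | top 326 173.0 | top 328 172.4 | top 330 171.79 | top 332 171.4 | top 334 170.69 | 
[ 0.64353356 -0.18044219  0.33314462] [-1.79718192e+02 -6.76505541e-02 -7.70678218e+01]
scene pred line [187.51 225.49] [207.14 224.13]
top pred line [337.77 171.01] [323.98 174.57]<stdin>:14: RuntimeWarning: invalid value encountered in scalar divide
```

```bash
python3 d.py .6407 -.1863 .3294 -78.6
```

```text
t 25.73 pos [ 0.6435 -0.1804  0.3331] rot [-1.7972e+02 -7.0000e-02 -7.7070e+01] F [-0.03 -0.88 -0.04] M [ 0.03 -0.01  0.03] open 0.0131 q [-1.570e+01  2.070e+01  2.070e+01  8.970e+01  1.000e-01 -1.186e+02]
shift cm (current axes) [0.51 0.41 0.37] turn 1.53
shift cm (target axes) [0.52 0.39 0.37]
```

Emit:
{"op": "move_arm", "data": {
  "commands": [
    {"claw": -1,"travel": [0,0,0],"turn": 1.5},
    {"claw": -1,"travel": [0.5,-0.25,0.35],"turn": 0},
    {"claw": -1,"travel": [0,0,0],"turn": 0},
    {"claw": -1,"travel": [0,0,0],"turn": 0}
  ]
}}

```text
time: 26.07
ee_pos: [0.6472, -0.1854, 0.3282]
tcp_rot: [-179.8, -0.0, -78.5]
wrist_force: [0.2, -0.3, -1.6]
opening: 0.0129
```

```bash
python3 d.py .6407 -.1863 .3294 -78.6
```

```text
t 26.07 pos [ 0.6472 -0.1854  0.3282] rot [-1.7978e+02 -3.0000e-02 -7.8480e+01] F [ 0.18 -0.32 -1.64] M [-0.02  0.02  0.04] open 0.0129 q [-1.600e+01  2.140e+01  2.100e+01  8.940e+01  1.000e-01 -1.175e+02]
shift cm (current axes) [-0.05  0.65 -0.12] turn 0.12
shift cm (target axes) [-0.04  0.65 -0.12]
```

Emit:
{"op": "move_arm", "data": {
  "commands": [
    {"claw": -1,"travel": [0,0.65,-0.12],"turn": 0.1},
    {"claw": -1,"travel": [0,0,0],"turn": 0},
    {"claw": -1,"travel": [0,0,0],"turn": 0}
  ]
}}

```text
time: 26.32
ee_pos: [0.6402, -0.1866, 0.3292]
tcp_rot: [-179.8, -0.0, -78.6]
wrist_force: [-0.1, 0.6, -1.6]
opening: 0.0133
```

```bash
python3 d.py .6407 -.1863 .3294 -78.6; cat > pk.py <<'E'
from m import *
import sys
k=sys.argv[1]
s=viewer.camera("scene");t=viewer.camera("top");cv2.imwrite(f"pics/scene{k}.png",s);cv2.imwrite(f"pics/top{k}.png",t)
crop(s,180,190,260,250,9,f"pics/s{k}.png");crop(t,285,155,345,215,9,f"pics/t{k}.png")
s=s.astype(float);t=t.astype(float)
for n,im,cols,r in(("scene",s,range(186,218),(218,232)),("top",t,range(316,336),(166,182))):
    X=[];Y=[]
    for c in cols:
        v=im[r[0]:r[1],c].mean(1); w=np.clip(v-np.median(v)-12,0,30)
        if w.sum()>40: X.append(c);Y.append(w@np.arange(*r)/w.sum())
    f=np.polyfit(X,Y,1); print(n,"fit slope %.4f"%f[0],"at 221/313: %.2f"%np.polyval(f,221 if n=="scene" else 313),min(X),max(X),"rms",np.std(np.array(Y)-np.polyval(f,X)).round(2))
E
python3 pk.py 9
```

```text
t 26.32 pos [ 0.6402 -0.1866  0.3292] rot [-1.798e+02 -2.000e-02 -7.858e+01] F [-0.11  0.62 -1.59] M [-0.05 -0.06 -0.01] open 0.0133 q [-1.630e+01  2.050e+01  2.000e+01  8.930e+01  1.000e-01 -1.177e+02]
shift cm (current axes) [-0.02 -0.06 -0.02] turn 0.02
shift cm (target axes) [-0.02 -0.06 -0.02]
scene fit slope -0.0652 at 221/313: 223.48 186 207 rms 0.18
top fit slope -0.2529 at 221/313: 177.11 327 335 rms 0.09
```

View pics/s9.png

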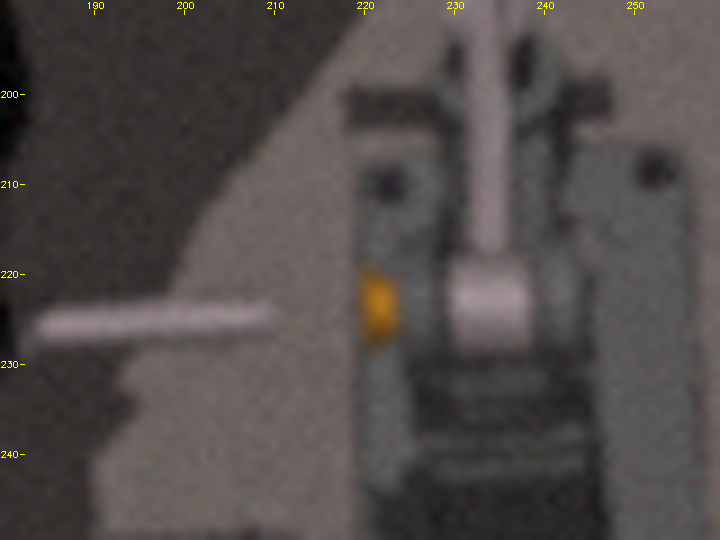

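View pics/t9.png

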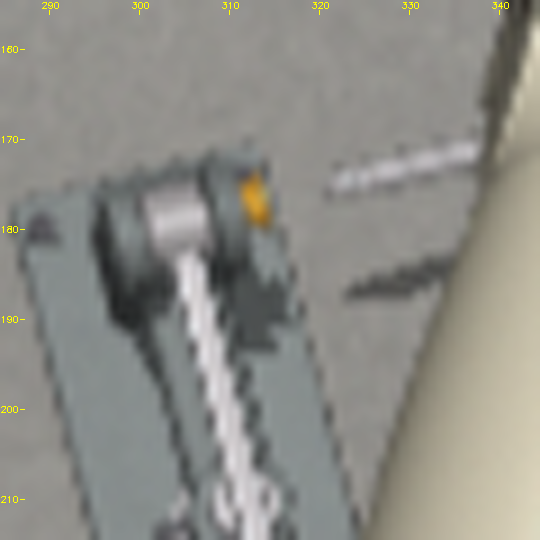

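Emit:
{"op": "move_arm", "data": {
  "commands": [
    {"claw": -1,"travel": [-0.7,0,0],"turn": 0},
    {"claw": -1,"travel": [-0.7,0,0],"turn": 0},
    {"claw": -1,"travel": [-0.6,0,0],"turn": 0},
    {"claw": -1,"travel": [0,0,0],"turn": 0}
  ]
}}

```text
time: 26.75
ee_pos: [0.6364, -0.1654, 0.3289]
tcp_rot: [-179.8, 0.0, -78.5]
wrist_force: [-0.1, 0.6, -0.7]
opening: 0.0129
```

Emit:
{"op": "move_arm", "data": {
  "commands": [
    {"claw": -1,"travel": [-0.3,0,0],"turn": 0},
    {"claw": -1,"travel": [-0.3,0,0],"turn": 0},
    {"claw": -1,"travel": [0,0,0],"turn": 0}
  ]
}}

```text
time: 27.0
ee_pos: [0.6354, -0.1605, 0.3288]
tcp_rot: [-179.8, -0.0, -78.5]
wrist_force: [-0.5, 0.6, -1.3]
opening: 0.0131
```

```bash
cat > l.py <<'E'
from h import *
import sys
px,py,yaw=.6087,-.0408,12.4
o=status.get_obs();p=o["ee_pos"];c,s=np.cos(np.radians(yaw)),np.sin(np.radians(yaw));Q=np.array([[c,s,0],[-s,c,0],[0,0,1]])
print("t %.2f local TCP mm %s (goal 0,-48,154.4) yaw %.2f F local %s M local %s open %.4f tilt %s"%(o["time"],(Q@(p-[px,py,.175])*1000).round(1),o["tcp_rot"][2],(Q@o["wrist_force"]).round(1),(Q@o["torque"]).round(2),o["opening"],o["tcp_rot"][:2].round(2)))
E
python3 l.py
```

```text
t 27.00 local TCP mm [   0.3 -122.7  153.8] (goal 0,-48,154.4) yaw -78.55 F local [-0.4  0.7 -1.3] M local [-0.04  0.01  0.05] open 0.0131 tilt [-179.82   -0.  ]
```

Emit:
{"op": "move_arm", "data": {
  "commands": [
    {"claw": -1,"travel": [-0.3,0.01,0],"turn": 0},
    {"claw": -1,"travel": [-0.3,0.01,-0.03],"turn": 0},
    {"claw": -1,"travel": [0,0,0],"turn": 0}
  ]
}}

```text
time: 27.25
ee_pos: [0.6339, -0.1548, 0.3291]
tcp_rot: [-179.8, -0.0, -78.6]
wrist_force: [0.3, -0.3, -0.4]
opening: 0.0131
```

```bash
python3 l.py
```

```text
t 27.25 local TCP mm [   0.2 -116.8  154.1] (goal 0,-48,154.4) yaw -78.56 F local [ 0.2 -0.3 -0.4] M local [0.05 0.21 0.11] open 0.0131 tilt [-179.82   -0.  ]
```

Emit:
{"op": "move_arm", "data": {
  "commands": [
    {"claw": -1,"travel": [-0.3,0.01,0],"turn": 0},
    {"claw": -1,"travel": [-0.2,0.01,0],"turn": 0},
    {"claw": -1,"travel": [0,0,0],"turn": 0}
  ]
}}

```text
time: 27.5
ee_pos: [0.6327, -0.15, 0.3291]
tcp_rot: [-179.8, -0.0, -78.6]
wrist_force: [-0.3, -0.1, -0.4]
opening: 0.0132
```

```bash
python3 l.py
```

```text
t 27.50 local TCP mm [   0.  -111.8  154.1] (goal 0,-48,154.4) yaw -78.56 F local [-0.3 -0.  -0.4] M local [-0.02  0.11  0.04] open 0.0132 tilt [-179.82   -0.  ]
```

Emit:
{"op": "move_arm", "data": {
  "commands": [
    {"claw": -1,"travel": [-0.2,0,0],"turn": 0},
    {"claw": -1,"travel": [-0.2,0.01,0],"turn": 0},
    {"claw": -1,"travel": [0,0,0],"turn": 0}
  ]
}}

```text
time: 27.75
ee_pos: [0.6319, -0.1462, 0.3292]
tcp_rot: [-179.8, -0.0, -78.6]
wrist_force: [-0.2, 0.4, -0.3]
opening: 0.0131
```

```bash
python3 l.py; python3 pk.py 10
```

```text
t 27.75 local TCP mm [  -0.  -107.9  154.2] (goal 0,-48,154.4) yaw -78.56 F local [-0.1  0.5 -0.3] M local [ 0.12  0.06 -0.01] open 0.0131 tilt [-179.81   -0.  ]
scene fit slope -0.0823 at 221/313: 223.46 200 216 rms 0.16
top fit slope -0.7389 at 221/313: 180.99 319 330 rms 1.33
```

View pics/s10.png

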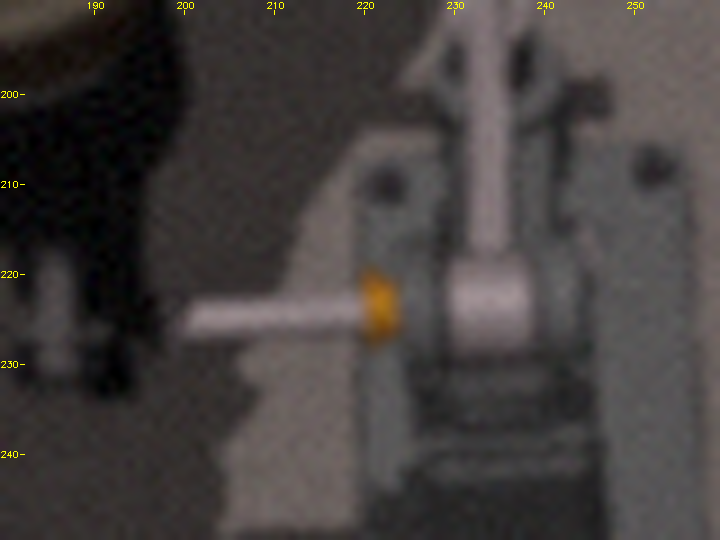

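View pics/t10.png

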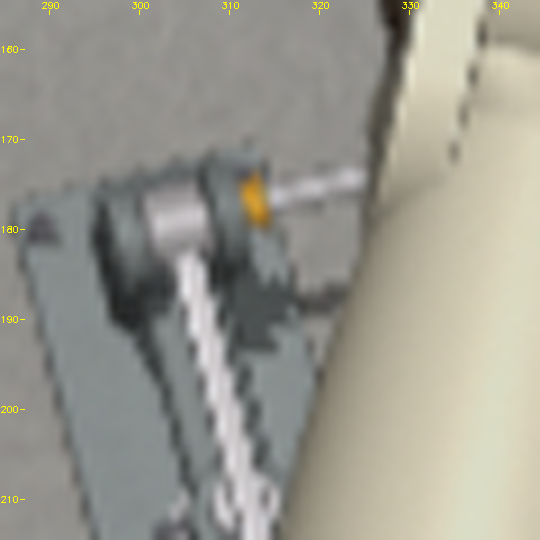

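Emit:
{"op": "move_arm", "data": {
  "commands": [
    {"claw": -1,"travel": [-0.2,0,0],"turn": 0},
    {"claw": -1,"travel": [-0.2,0.01,0],"turn": 0},
    {"claw": -1,"travel": [0,0,0],"turn": 0}
  ]
}}

```text
time: 28.1
ee_pos: [0.631, -0.1423, 0.3291]
tcp_rot: [-179.8, -0.0, -78.6]
wrist_force: [-0.8, -0.2, -0.2]
opening: 0.013
```

```bash
python3 l.py
```

```text
t 28.10 local TCP mm [  -0.  -103.9  154.1] (goal 0,-48,154.4) yaw -78.57 F local [-0.8  0.  -0.2] M local [ 0.12 -0.    0.02] open 0.0130 tilt [-1.7981e+02 -1.0000e-02]
```

Emit:
{"op": "move_arm", "data": {
  "commands": [
    {"claw": -1,"travel": [-0.2,0,0],"turn": 0},
    {"claw": -1,"travel": [-0.2,0.01,0],"turn": 0},
    {"claw": -1,"travel": [0,0,0],"turn": 0}
  ]
}}

```text
time: 28.35
ee_pos: [0.6301, -0.1383, 0.3291]
tcp_rot: [-179.8, 0.0, -78.6]
wrist_force: [-0.5, 0.6, 0.8]
opening: 0.0135
```

```bash
python3 l.py
```

```text
t 28.35 local TCP mm [ -0.  -99.8 154.1] (goal 0,-48,154.4) yaw -78.56 F local [-0.4  0.7  0.8] M local [0.13 0.02 0.01] open 0.0135 tilt [-179.82    0.  ]
```

Emit:
{"op": "move_arm", "data": {
  "commands": [
    {"claw": -1,"travel": [-0.2,0,0],"turn": 0},
    {"claw": -1,"travel": [-0.2,0.01,0],"turn": 0},
    {"claw": -1,"travel": [0,0,0],"turn": 0}
  ]
}}

```text
time: 28.6
ee_pos: [0.6292, -0.1344, 0.3291]
tcp_rot: [-179.8, 0.0, -78.6]
wrist_force: [0.6, -0.2, 0.7]
opening: 0.0131
```

```bash
python3 l.py
```

```text
t 28.60 local TCP mm [-1.000e-01 -9.580e+01  1.541e+02] (goal 0,-48,154.4) yaw -78.56 F local [ 0.5 -0.4  0.7] M local [0.16 0.04 0.01] open 0.0131 tilt [-179.81    0.  ]
```

Emit:
{"op": "move_arm", "data": {
  "commands": [
    {"claw": -1,"travel": [-0.2,0,-0.03],"turn": 0},
    {"claw": -1,"travel": [-0.2,0,0],"turn": 0},
    {"claw": -1,"travel": [0,0,0],"turn": 0}
  ]
}}

```text
time: 28.85
ee_pos: [0.6284, -0.1305, 0.3293]
tcp_rot: [-179.8, 0.0, -78.6]
wrist_force: [-0.8, 1.4, 0.5]
opening: 0.0129
```

```bash
python3 l.py
```

```text
t 28.85 local TCP mm [ -0.  -91.8 154.3] (goal 0,-48,154.4) yaw -78.56 F local [-0.5  1.5  0.5] M local [ 0.13 -0.04 -0.06] open 0.0129 tilt [-179.82    0.  ]
```

Emit:
{"op": "move_arm", "data": {
  "commands": [
    {"claw": -1,"travel": [-0.2,0,0],"turn": 0},
    {"claw": -1,"travel": [-0.2,0,0],"turn": 0},
    {"claw": -1,"travel": [0,0,0],"turn": 0}
  ]
}}

```text
time: 29.1
ee_pos: [0.6276, -0.1266, 0.3293]
tcp_rot: [-179.8, -0.0, -78.6]
wrist_force: [0.3, 0.5, -0.0]
opening: 0.0131
```

```bash
python3 l.py
```

```text
t 29.10 local TCP mm [  0.  -87.9 154.3] (goal 0,-48,154.4) yaw -78.56 F local [ 0.4  0.4 -0. ] M local [0.12 0.04 0.06] open 0.0131 tilt [-179.83   -0.  ]
```

Emit:
{"op": "move_arm", "data": {
  "commands": [
    {"claw": -1,"travel": [-0.2,0,0],"turn": 0},
    {"claw": -1,"travel": [-0.2,0,0],"turn": 0},
    {"claw": -1,"travel": [0,0,0],"turn": 0}
  ]
}}

```text
time: 29.35
ee_pos: [0.6268, -0.1227, 0.3294]
tcp_rot: [-179.8, -0.0, -78.6]
wrist_force: [-0.7, -0.6, -0.5]
opening: 0.0132
```

```bash
python3 l.py
```

```text
t 29.35 local TCP mm [ 1.000e-01 -8.390e+01  1.544e+02] (goal 0,-48,154.4) yaw -78.57 F local [-0.8 -0.4 -0.5] M local [-0.13  0.1  -0.01] open 0.0132 tilt [-1.7982e+02 -1.0000e-02]
```

Emit:
{"op": "move_arm", "data": {
  "commands": [
    {"claw": -1,"travel": [-0.2,0.01,0],"turn": 0},
    {"claw": -1,"travel": [-0.2,0,0],"turn": 0},
    {"claw": -1,"travel": [0,0,0],"turn": 0}
  ]
}}

```text
time: 29.6
ee_pos: [0.6259, -0.1187, 0.3294]
tcp_rot: [-179.8, 0.0, -78.6]
wrist_force: [-0.3, -0.9, -0.0]
opening: 0.0129
```

```bash
python3 l.py
```

```text
t 29.60 local TCP mm [ 1.000e-01 -7.980e+01  1.544e+02] (goal 0,-48,154.4) yaw -78.56 F local [-0.5 -0.8 -0. ] M local [-0.06  0.06 -0.01] open 0.0129 tilt [-179.82    0.  ]
```

Emit:
{"op": "move_arm", "data": {
  "commands": [
    {"claw": -1,"travel": [-0.2,0.01,0],"turn": 0},
    {"claw": -1,"travel": [-0.2,0,0],"turn": 0},
    {"claw": -1,"travel": [0,0,0],"turn": 0}
  ]
}}

```text
time: 29.85
ee_pos: [0.6251, -0.1148, 0.3294]
tcp_rot: [-179.8, 0.0, -78.6]
wrist_force: [0.7, -0.8, 0.6]
opening: 0.0131
```

```bash
python3 l.py
```

```text
t 29.85 local TCP mm [ 1.000e-01 -7.580e+01  1.544e+02] (goal 0,-48,154.4) yaw -78.56 F local [ 0.5 -0.9  0.6] M local [-0.08 -0.07 -0.03] open 0.0131 tilt [-179.81    0.  ]
```

Emit:
{"op": "move_arm", "data": {
  "commands": [
    {"claw": -1,"travel": [-0.2,0.01,0],"turn": 0},
    {"claw": -1,"travel": [-0.2,0,0],"turn": 0},
    {"claw": -1,"travel": [0,0,0],"turn": 0}
  ]
}}

```text
time: 30.1
ee_pos: [0.6242, -0.1109, 0.3294]
tcp_rot: [-179.8, -0.0, -78.6]
wrist_force: [0.3, -1.2, 1.3]
opening: 0.0129
```

```bash
python3 l.py
```

```text
t 30.10 local TCP mm [ 1.000e-01 -7.180e+01  1.544e+02] (goal 0,-48,154.4) yaw -78.56 F local [ 0.  -1.2  1.3] M local [-0.18 -0.18 -0.07] open 0.0129 tilt [-179.81   -0.  ]
```

Emit:
{"op": "move_arm", "data": {
  "commands": [
    {"claw": -1,"travel": [-0.2,0.01,0],"turn": 0},
    {"claw": -1,"travel": [-0.2,0,0],"turn": 0},
    {"claw": -1,"travel": [0,0,0],"turn": 0}
  ]
}}

```text
time: 30.35
ee_pos: [0.6233, -0.107, 0.3294]
tcp_rot: [-179.8, -0.0, -78.6]
wrist_force: [2.0, -0.2, 0.4]
opening: 0.0132
```

```bash
python3 l.py
```

```text
t 30.35 local TCP mm [  0.  -67.8 154.4] (goal 0,-48,154.4) yaw -78.56 F local [ 1.9 -0.6  0.4] M local [-0.15 -0.24 -0.09] open 0.0132 tilt [-179.81   -0.  ]
```

Emit:
{"op": "move_arm", "data": {
  "commands": [
    {"claw": -1,"travel": [-0.2,0.01,0],"turn": 0},
    {"claw": -1,"travel": [-0.2,0,0],"turn": 0},
    {"claw": -1,"travel": [0,0,0],"turn": 0}
  ]
}}

```text
time: 30.6
ee_pos: [0.6224, -0.1032, 0.3294]
tcp_rot: [-179.8, -0.0, -78.6]
wrist_force: [1.5, -0.7, 1.0]
opening: 0.0132
```

```bash
python3 l.py
```

```text
t 30.60 local TCP mm [  0.  -63.8 154.4] (goal 0,-48,154.4) yaw -78.56 F local [ 1.3 -1.   1. ] M local [-0.2  -0.32 -0.04] open 0.0132 tilt [-179.8   -0. ]
```

Emit:
{"op": "move_arm", "data": {
  "commands": [
    {"claw": -1,"travel": [-0.2,0.01,0],"turn": 0},
    {"claw": -1,"travel": [0,0,0],"turn": 0}
  ]
}}

```text
time: 30.77
ee_pos: [0.6219, -0.1013, 0.3294]
tcp_rot: [-179.8, -0.0, -78.6]
wrist_force: [3.2, -1.1, 1.6]
opening: 0.0129
```

```bash
python3 l.py
```

```text
t 30.77 local TCP mm [ -0.  -61.9 154.4] (goal 0,-48,154.4) yaw -78.56 F local [ 2.8 -1.8  1.6] M local [-0.25 -0.38 -0.07] open 0.0129 tilt [-1.798e+02 -1.000e-02]
```

Emit:
{"op": "move_arm", "data": {
  "commands": [
    {"claw": -1,"travel": [-0.2,-0.04,-0.02],"turn": 0},
    {"claw": -1,"travel": [-0.1,0,0],"turn": 0},
    {"claw": -1,"travel": [0,0,0],"turn": 0}
  ]
}}

```text
time: 31.02
ee_pos: [0.6216, -0.0983, 0.3294]
tcp_rot: [-179.8, 0.0, -78.6]
wrist_force: [1.4, -1.6, 0.3]
opening: 0.0131
```

```bash
python3 l.py
```

```text
t 31.02 local TCP mm [  0.3 -58.9 154.4] (goal 0,-48,154.4) yaw -78.56 F local [ 1.  -1.8  0.3] M local [-0.25 -0.03  0.01] open 0.0131 tilt [-179.85    0.  ]
```

Emit:
{"op": "move_arm", "data": {
  "commands": [
    {"claw": -1,"travel": [-0.2,0,0],"turn": 0},
    {"claw": -1,"travel": [0,0,0],"turn": 0}
  ]
}}

```text
time: 31.18
ee_pos: [0.6212, -0.0963, 0.3294]
tcp_rot: [-179.8, 0.0, -78.6]
wrist_force: [0.1, -1.1, 1.3]
opening: 0.0131
```

```bash
python3 l.py; python3 pk.py 11
```

```text
t 31.18 local TCP mm [  0.3 -56.9 154.4] (goal 0,-48,154.4) yaw -78.57 F local [-0.2 -1.1  1.3] M local [-0.19  0.02  0.01] open 0.0131 tilt [-1.7985e+02  1.0000e-02]
scene fit slope 0.2580 at 221/313: 227.53 186 212 rms 0.17Traceback (most recent call last):
  File "pk.py", line 12, in <module>
    f=np.polyfit(X,Y,1); print(n,"fit slope %.4f"%f[0],"at 221/313: %.2f"%np.polyval(f,221 if n=="scene" else 313),min(X),max(X),"rms",np.std(np.array(Y)-np.polyval(f,X)).round(2))
    raise TypeError("expected non-empty vector for x")
TypeError: expected non-empty vector for x
```

View pics/s11.png

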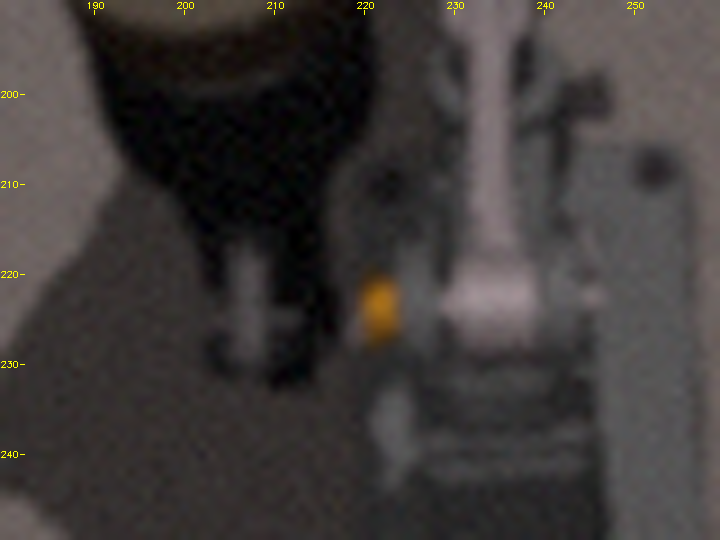

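Emit:
{"op": "move_arm", "data": {
  "commands": [
    {"claw": -1,"travel": [-0.2,0,0],"turn": 0},
    {"claw": -1,"travel": [0,0,0],"turn": 0}
  ],
  "squeeze": 120
}}

```text
time: 31.45
ee_pos: [0.6208, -0.0944, 0.3295]
tcp_rot: [-179.8, 0.0, -78.6]
wrist_force: [-0.4, -0.9, 1.3]
opening: 0.0125
```

```bash
python3 l.py
```

```text
t 31.45 local TCP mm [  0.3 -55.  154.5] (goal 0,-48,154.4) yaw -78.57 F local [-0.6 -0.8  1.3] M local [-0.17  0.17  0.1 ] open 0.0125 tilt [-179.84    0.  ]
```

Emit:
{"op": "move_arm", "data": {
  "commands": [
    {"claw": -1,"travel": [-0.1,0,0],"turn": 0},
    {"claw": -1,"travel": [0,0,0],"turn": 0}
  ]
}}

```text
time: 31.62
ee_pos: [0.6207, -0.0938, 0.3294]
tcp_rot: [-179.8, -0.1, -78.6]
wrist_force: [-0.7, -4.3, 1.2]
opening: 0.0127
```

```bash
python3 l.py
```

```text
t 31.62 local TCP mm [  0.3 -54.3 154.4] (goal 0,-48,154.4) yaw -78.58 F local [-1.6 -4.1  1.2] M local [-0.82  0.19  0.12] open 0.0127 tilt [-1.7984e+02 -6.0000e-02]
```

Emit:
{"op": "move_arm", "data": {
  "commands": [
    {"claw": -1,"travel": [-0.1,0,0],"turn": 0},
    {"claw": -1,"travel": [0,0,0],"turn": 0}
  ]
}}

```text
time: 31.78
ee_pos: [0.6206, -0.0934, 0.3295]
tcp_rot: [-179.8, -0.1, -78.6]
wrist_force: [0.2, -9.4, -0.1]
opening: 0.0122
```

```bash
python3 l.py
```

```text
t 31.78 local TCP mm [  0.3 -53.9 154.5] (goal 0,-48,154.4) yaw -78.62 F local [-1.8 -9.2 -0.1] M local [-1.64  0.19  0.12] open 0.0122 tilt [-1.7983e+02 -1.4000e-01]
```

Emit:
{"op": "move_arm", "data": {
  "commands": [
    {"claw": -1,"travel": [-0.1,0,0],"turn": 0},
    {"claw": -1,"travel": [0,0,0],"turn": 0}
  ]
}}

```text
time: 31.95
ee_pos: [0.6205, -0.093, 0.3296]
tcp_rot: [-179.8, -0.2, -78.7]
wrist_force: [1.6, -13.8, -0.2]
opening: 0.0128
```

Emit:
{"op": "move_arm", "data": {
  "commands": [
    {"claw": -1,"travel": [-0.1,0,0],"turn": 0},
    {"claw": -1,"travel": [0,0,0],"turn": 0}
  ]
}}

```text
time: 32.12
ee_pos: [0.6204, -0.0925, 0.3296]
tcp_rot: [-179.8, -0.3, -78.7]
wrist_force: [2.7, -16.9, -1.3]
opening: 0.0126
```

```bash
python3 l.py
```

```text
t 32.12 local TCP mm [  0.3 -53.  154.6] (goal 0,-48,154.4) yaw -78.69 F local [ -1.  -17.1  -1.3] M local [-3.16  0.17  0.2 ] open 0.0126 tilt [-179.82   -0.3 ]
```

Emit:
{"op": "move_arm", "data": {
  "commands": [
    {"claw": -1,"travel": [-0.1,0,0],"turn": 0},
    {"claw": -1,"travel": [0,0,0],"turn": 0}
  ]
}}

```text
time: 32.28
ee_pos: [0.6202, -0.0918, 0.3296]
tcp_rot: [-179.8, -0.3, -78.7]
wrist_force: [2.5, -17.6, -1.4]
opening: 0.0127
```

```bash
python3 l.py
```

```text
t 32.28 local TCP mm [  0.3 -52.3 154.6] (goal 0,-48,154.4) yaw -78.70 F local [ -1.3 -17.7  -1.4] M local [-3.41  0.28  0.24] open 0.0127 tilt [-179.82   -0.33]
```

Emit:
{"op": "move_arm", "data": {
  "commands": [
    {"claw": -1,"travel": [-0.1,0,0],"turn": 0},
    {"claw": -1,"travel": [-0.1,0,0],"turn": 0},
    {"claw": -1,"travel": [0,0,0],"turn": 0}
  ]
}}

```text
time: 32.53
ee_pos: [0.6198, -0.0899, 0.3296]
tcp_rot: [-179.8, -0.3, -78.7]
wrist_force: [2.9, -18.0, -0.6]
opening: 0.0126
```

```bash
python3 l.py
```

```text
t 32.53 local TCP mm [  0.3 -50.4 154.6] (goal 0,-48,154.4) yaw -78.71 F local [ -1.  -18.2  -0.6] M local [-3.5   0.22  0.21] open 0.0126 tilt [-179.82   -0.34]
```

Emit:
{"op": "move_arm", "data": {
  "commands": [
    {"claw": -1,"travel": [-0.1,0,0],"turn": 0},
    {"claw": -1,"travel": [0,0,0],"turn": 0}
  ]
}}

```text
time: 32.7
ee_pos: [0.6196, -0.089, 0.3296]
tcp_rot: [-179.8, -0.3, -78.7]
wrist_force: [2.2, -18.1, -0.9]
opening: 0.0126
```

```bash
python3 l.py
```

```text
t 32.70 local TCP mm [  0.3 -49.4 154.6] (goal 0,-48,154.4) yaw -78.71 F local [ -1.7 -18.1  -0.9] M local [-3.53  0.25  0.19] open 0.0126 tilt [-179.83   -0.34]
```

Emit:
{"op": "move_arm", "data": {
  "commands": [
    {"claw": -1,"travel": [-0.1,0,0],"turn": 0},
    {"claw": -1,"travel": [0,0,0],"turn": 0}
  ]
}}

```text
time: 32.87
ee_pos: [0.6194, -0.088, 0.3296]
tcp_rot: [-179.8, -0.3, -78.7]
wrist_force: [3.3, -18.3, -0.9]
opening: 0.0126
```

```bash
python3 l.py
```

```text
t 32.87 local TCP mm [  0.3 -48.4 154.6] (goal 0,-48,154.4) yaw -78.71 F local [ -0.7 -18.6  -0.9] M local [-3.61  0.25  0.19] open 0.0126 tilt [-179.83   -0.34]
```

Emit:
{"op": "move_arm", "data": {
  "commands": [
    {"claw": -1,"travel": [-0.1,0,0],"turn": 0},
    {"claw": -1,"travel": [0,0,0],"turn": 0}
  ]
}}

```text
time: 33.03
ee_pos: [0.6192, -0.087, 0.3296]
tcp_rot: [-179.8, -0.3, -78.7]
wrist_force: [1.9, -19.1, -0.7]
opening: 0.0126
```

```bash
python3 l.py
```

```text
t 33.03 local TCP mm [  0.3 -47.4 154.6] (goal 0,-48,154.4) yaw -78.71 F local [ -2.3 -19.1  -0.7] M local [-3.61  0.3   0.2 ] open 0.0126 tilt [-179.83   -0.34]
```

Emit:
{"op": "move_arm", "data": {
  "commands": [
    {"claw": -1,"travel": [-0.1,0,0],"turn": 0},
    {"claw": -1,"travel": [0,0,0],"turn": 0}
  ]
}}

```text
time: 33.2
ee_pos: [0.619, -0.0861, 0.3296]
tcp_rot: [-179.8, -0.3, -78.7]
wrist_force: [2.7, -18.7, -0.7]
opening: 0.0129
```

```bash
python3 l.py
```

```text
t 33.20 local TCP mm [  0.3 -46.4 154.6] (goal 0,-48,154.4) yaw -78.71 F local [ -1.4 -18.9  -0.7] M local [-3.62  0.23  0.19] open 0.0129 tilt [-179.83   -0.35]
```

Emit:
{"op": "move_arm", "data": {
  "commands": [
    {"claw": -1,"travel": [-0.1,0,0],"turn": 0},
    {"claw": -1,"travel": [0,0,0],"turn": 0}
  ]
}}

```text
time: 33.37
ee_pos: [0.6189, -0.0856, 0.3296]
tcp_rot: [-179.8, -0.4, -78.7]
wrist_force: [2.7, -23.1, -1.4]
opening: 0.0123
```

```bash
python3 l.py; python3 - <<'E'
from h import *
s=viewer.camera("scene");cv2.imwrite("pics/scene12.png",s);crop(s,180,190,260,250,9,"pics/s12.png")
E
```

```text
t 33.37 local TCP mm [  0.3 -46.  154.6] (goal 0,-48,154.4) yaw -78.75 F local [ -2.3 -23.2  -1.4] M local [-4.49  0.3   0.22] open 0.0123 tilt [-179.82   -0.44]
```

View pics/s12.png

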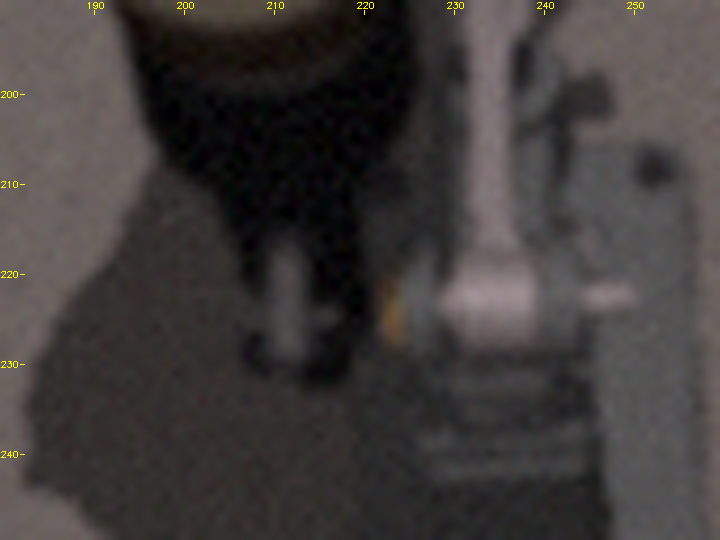

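Emit:
{"op": "move_arm", "data": {
  "commands": [
    {"claw": -1,"travel": [-0.1,0,0],"turn": 0},
    {"claw": -1,"travel": [0,0,0],"turn": 0}
  ]
}}

```text
time: 33.58
ee_pos: [0.6188, -0.0853, 0.3296]
tcp_rot: [-179.8, -0.5, -78.8]
wrist_force: [4.1, -27.7, -1.5]
opening: 0.0128
```

```bash
python3 l.py
```

```text
t 33.58 local TCP mm [  0.3 -45.6 154.6] (goal 0,-48,154.4) yaw -78.78 F local [ -1.9 -28.   -1.5] M local [-5.31  0.27  0.26] open 0.0128 tilt [-179.82   -0.53]
```

Emit:
{"op": "move_arm", "data": {
  "commands": [
    {"claw": -1,"travel": [0.2,0,0],"turn": 0},
    {"claw": -1,"travel": [0.2,0,0],"turn": 0},
    {"claw": -1,"travel": [0,0,0],"turn": 0}
  ]
}}

```text
time: 33.83
ee_pos: [0.6192, -0.087, 0.3295]
tcp_rot: [-179.8, -0.1, -78.7]
wrist_force: [0.7, -8.8, -0.2]
opening: 0.0128
```

```bash
python3 l.py
```

```text
t 33.83 local TCP mm [  0.4 -47.4 154.5] (goal 0,-48,154.4) yaw -78.65 F local [-1.2 -8.7 -0.2] M local [-1.69  0.24  0.1 ] open 0.0128 tilt [-1.7983e+02 -1.2000e-01]
```

Emit:
{"op": "move_arm", "data": {
  "commands": [
    {"claw": -1,"travel": [0.15,0,0],"turn": 0},
    {"claw": -1,"travel": [0,0,0],"turn": 0}
  ],
  "squeeze": 40
}}

```text
time: 34.0
ee_pos: [0.6194, -0.0875, 0.3294]
tcp_rot: [-179.8, 0.0, -78.6]
wrist_force: [-0.3, -3.7, 0.5]
opening: 0.0127
```

```bash
python3 l.py
```

```text
t 34.00 local TCP mm [  0.4 -47.9 154.4] (goal 0,-48,154.4) yaw -78.59 F local [-1.  -3.6  0.5] M local [-0.73  0.21  0.07] open 0.0127 tilt [-179.83    0.  ]
```

Emit:
{"op": "move_arm", "data": {
  "commands": [
    {"claw": -0.8,"travel": [0,0,0],"turn": 0},
    {"claw": -0.6,"travel": [0,0,0],"turn": 0},
    {"claw": -0.4,"travel": [0,0,0],"turn": 0},
    {"claw": -0.2,"travel": [0,0,0],"turn": 0},
    {"claw": -0.2,"travel": [0,0,0],"turn": 0}
  ]
}}

```text
time: 34.42
ee_pos: [0.6195, -0.0869, 0.3295]
tcp_rot: [-179.8, 0.0, -78.5]
wrist_force: [-0.1, 0.6, 0.8]
opening: 0.0343
```

```bash
python3 l.py
```

```text
t 34.42 local TCP mm [  0.6 -47.3 154.5] (goal 0,-48,154.4) yaw -78.55 F local [0.  0.6 0.8] M local [ 0.03  0.02 -0.03] open 0.0343 tilt [-1.7982e+02  2.0000e-02]
```

Released cleanly. Now straight up and away for a clear look.

Emit:
{"op": "move_arm", "data": {
  "commands": [
    {"claw": -0.2,"travel": [0,0,-1],"turn": 0},
    {"claw": -0.2,"travel": [0,0,-2.5],"turn": 0},
    {"claw": -0.2,"travel": [0,0,-4],"turn": 0},
    {"claw": -0.2,"travel": [0,0,-2.5],"turn": 0},
    {"claw": -0.2,"travel": [0,0,0],"turn": 0}
  ]
}}

```text
time: 34.83
ee_pos: [0.6187, -0.0871, 0.4368]
tcp_rot: [-179.3, -0.2, -78.6]
wrist_force: [1.1, 0.2, 0.1]
opening: 0.0342
```

Emit:
{"op": "move_arm", "data": {
  "commands": [
    {"claw": -0.2,"travel": [3.5,0,0],"turn": 0},
    {"claw": -0.2,"travel": [3.5,0,0],"turn": 0},
    {"claw": -0.2,"travel": [3.5,1,0],"turn": 0},
    {"claw": -0.2,"travel": [3.5,2,0],"turn": 0},
    {"claw": -0.2,"travel": [0,0,0],"turn": 0}
  ]
}}

```text
time: 35.25
ee_pos: [0.6159, -0.236, 0.4292]
tcp_rot: [-179.9, -0.1, -78.8]
wrist_force: [0.1, 0.8, 0.1]
opening: 0.0344
```

```bash
python3 l.py; python3 - <<'E'
from m import *
s=viewer.camera("scene");t=viewer.camera("top");cv2.imwrite("pics/scene13.png",s);cv2.imwrite("pics/top13.png",t)
crop(s,195,180,265,250,9,"pics/s13.png");crop(t,285,160,345,220,9,"pics/t13.png")
og2=lambda c:np.clip(c[...,2]-c[...,0]-25,0,20)
print(blob(s.astype(float),(212,210,234,236),og2),blob(t.astype(float),(304,166,322,188),og2))
def frame(p,yaw): 
    c,q=np.cos(np.radians(yaw)),np.sin(np.radians(yaw)); return lambda l: np.array(p)+np.array([c*l[0]-q*l[1],q*l[0]+c*l[1],l[2]])
P=frame([.6087,-.0408,.175],12.4)
for y in(-.033,-.029,-.026,.026,.041): print(y,proj("scene",P([0,y,0])).round(1),proj("top",P([0,y,0])).round(1))
E
```

```text
t 35.25 local TCP mm [ -34.9 -192.2  254.2] (goal 0,-48,154.4) yaw -78.84 F local [0.3 0.7 0.1] M local [ 0.04 -0.01 -0.01] open 0.0344 tilt [-1.799e+02 -7.000e-02]
(array([223.22105263, 223.81052632]), array([10, 10,  3,  8, 18], dtype=int32)) (array([311.94488189, 176.72440945]), array([7, 8, 3, 7, 9], dtype=int32))
-0.033 [221.5 223.6] [314.2 178.2]
-0.029 [223.  223.5] [313.1 178.5]
-0.026 [224.2 223.4] [312.2 178.7]
0.026 [244.4 222.2] [297.9 182.3]
0.041 [250.2 221.8] [293.8 183.3]
```

View pics/s13.png

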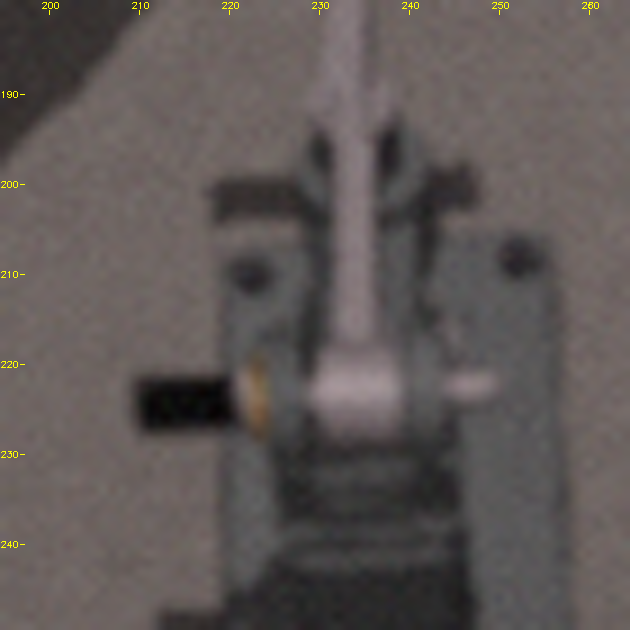

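View pics/t13.png

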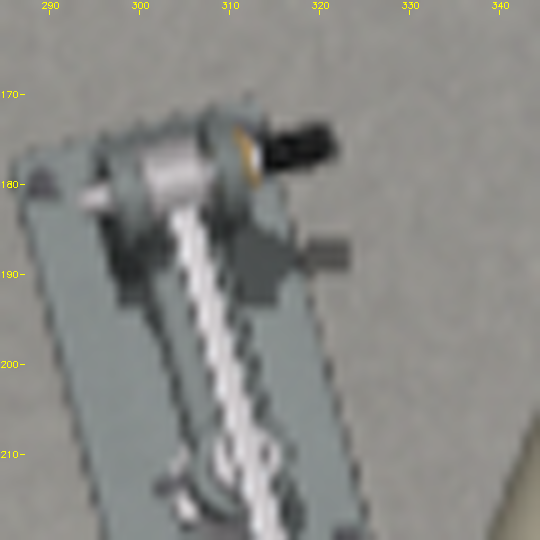

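```bash
python3 - <<'E'
from workcell import bot,status
print(bot.job_done()); print(status.get_obs()["time"])
E
```

```text
the job is handed in; nothing more can be done
None
the job is handed in; nothing more can be done
```

The lever is fitted and pinned, the bush is pressed home, and the job was handed in at about 35 s, with the gripper clear of everything.

- **Lever:** its eye sits centred in the fork, and the arm lies forward over the ram. Contact while lowering stayed below about 10 N.
- **Pin:** I took the longer steel pin from the die block and fed it in from the bush's side. Side forces stayed under about 3 N.
- **Bush:** it slid at 17–19 N for about 7 mm, then came up against a hard stop. I pushed to about 28 N there, unloaded and let go.
- **Last pictures:** the collar is against a thin bronze flange at the cheek. The tip stands out the far side at pixel column 249.8, against 250.2 expected. I judged "fully home" from the force stop and these pictures, which would not show a gap well under 1 mm. I did not re-check the shorter pin or the other objects after the last move.

Two things went wrong on the way:

- **Joint limit:** my first wrist turn ran the last joint into its limit and tilted the tool about 15°. I undid this before touching anything, at a cost of about 7 s.
- **Camera disagreement:** the top camera read about 4 mm too far forward compared with the robot and the scene camera. I aligned the pin to the bush within each picture instead.

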